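# Inspect the ports of the valve bodies and lock them in the kit tray

### The arm

A 6-joint arm with a two-finger parallel gripper is mounted at the origin on the work surface. World frame = base frame: x ahead of the robot, y to its left, z up, the work surface at z = 0. Lengths are in m, angles in rad, forces in N, time in s.
With the tool pointing down it reaches from about 0.375 to 0.975 m from the base axis. Payload 3.8 kg.
Tool frame: the origin (TCP) lies at the very end of the fingers, on their centre line; the grasp point (between the pads) lies 19 mm behind it (robot.grip_point_offset is the distance from the TCP to the grasp point, in m); z points along the fingers, y is the line along which they close (so a half turn about z gives the same grasp; the last joint's range is limited). The gripper opens to 85 mm and grips with 20 to 120 N. Pads are 22 mm wide; open, the fingers measure 114 mm over their backs; the gripper's body (76 mm by 85 mm) begins 54 mm behind the grasp point. The pads swing forward as they close: fully open they stand 13 mm farther back than shut.
Start: joints at [-1.381, 0.264, 1.604, -0, 1.274, -0.037], TCP at [0.152, -0.658, 0.231] pointing down, gripper open.
Joint ranges: [-2.63, 2.63], [-0.94, 2.18], [0.31, 2.57], [-1.31, 4.45], [0, 2.66], [-2.55, 2.55]. Speed limits (rad/s): [2.57, 2.57, 3.14, 3.14, 3.14, 3.14].

### API

Orientations are given as a rotation vector (axis times angle).
In Python, from station import readout, optics, ticket, nets, robot gives the robot as it stands. The module is installed in compiled form; this text tells all that it offers.
- The arm moves only by the shell command python3 -m inch 'ROWS' [FORCE]. ROWS is text: rows parted by semicolons, each of 7 numbers parted by spaces: the shift along the tool's x, y, z as a fraction of full scale, then the turn, a rotation vector about the tool's x, y, z as a fraction of full scale, then the closure, from -1 (fully open) to 1 (shut). In form: x y z wx wy wz grip; .... A call has 1 to 5 rows; each row is the pose to reach, as a shift and turn from the pose commanded when the call began, along the tool's axes at that moment; what a row does not reach only later rows make up. Full scale, the value 1, is 20 cm for a shift and 90 degrees for a turn. A row lasts 1/10 s, in which the tool goes at most 50 mm and 8.59 degrees, less where a joint would pass 70% of its speed; a pose out of reach is approached as far as the arm can. A call with a number of a shift or a turn outside -1 to 1 is refused whole. A call with a gripper value outside its range is refused whole. The fingers move at their own pace and stop on an object; FORCE is the grip in N (left out, the last holds). Time passes only in rows, so rows that repeat a pose let the fingers close. It gives the time, the measured TCP pose, the force, the opening and the grip force at its end, in the units of the state.
- readout.state(): the state, without advancing time (a new reading comes with each control period).
- optics.snapshot(name): name is "scene" or "top" or "wrist"; returns a dict with "frame" (400x640x3 uint8, red, green, blue), "depth" (400x640 float32, m along the optical axis (not along the pixel's ray), 0 where there is no reading), "camera_matrix" (3x3 intrinsics, pixels), "R" (3x3) and "t" (3): a world point X has camera coordinates R X + t. Camera axes: x right, y down, z forward; pixel columns grow to the right and rows downward; lengths in m; the calibration is good to about 2 mm. A picture is of the moment at which its call begins.
- ticket.sign_off(): hands the job in; it is judged then, once.
Trained networks look in the newest picture that a camera, given by its name, has taken for a name from the list of things; names that differ only in an ending like _2 or _b are one class to them, and where a whole thing is asked for, a point or a joint stands for the part that bears it (a point fixed in the world has none). Each returns a list of dicts, best first, with "conf" (0 to 1); they miss things now and then, are a little off and sometimes report something else, mostly with a low value. They report only what shows in the picture. A call takes as long as a camera call. They do not tell look-alikes from the thing itself.
- nets.spot_in(camera, name): "xy" ([column, row] in pixels, amid what is visible of it).
- nets.landmark_of(camera, name): "xy" ([column, row] in pixels: a listed point, or the origin of a listed thing).
The state is a dict: "clock": time; "joints": joint angles; "joint_vel": joint speeds; "joint_efforts": joint torques, N m; "ee_pos": TCP position; "orientation": TCP orientation; "contact_force": force on the tool from outside, world axes, zero at the start; "ft_torque": the same for the moment, N m; "gripper_width": finger opening in m; "grasp_force": force on a finger pad.
Only numpy, scipy, OpenCV 4.12 (cv2) and the standard library are available. Lean on these libraries where they do the work, as an engineer would, in place of code of your own. Each camera call takes 0.05 s, during which the arm holds its last target. There are 200 camera calls.

### The job

Work through the valve bodies that are there, from the shortest to the tallest: hold each one upright in front of the bore camera and turn it to show its large port, then its mid port, then its small port, each squarely facing the lens, with the port's face at the focus point right above the pin (25 mm from the lens) and held still there for about a second. Stand every valve body upright, fully down in a tray nest of its own (any nest, any way round), then swing the keeper bar shut until it has clicked home into its catch. Nothing may touch the camera, and the other things on the bench stay where they are.

Things in the scene. Friction and masses are not known exactly. Their poses are not given: they have to be found in the camera images.
- short: short valve body, steel, 0.3-0.6 kg, 76 mm tall (may be absent): a 48 x 48 x 40 mm block with a 22 x 22 mm neck, to grip, rising from its middle to the top, its faces parallel to the block's. Origin: centre of the underside, z up. Round port bosses stand 8 mm out of three sides, axes 22 mm up: large (28 mm across) on +x, mid (19 mm) on +y, small (11 mm) on -x; the -y side is plain
- short_large (a point): centre of the outer face of the large port of the short valve body, 32 mm from the body's axis on its +x side, 22 mm above its underside; the port faces the body's +x. Axes as the body's
- short_mid (a point): centre of the outer face of the mid port of the short valve body, 32 mm from the body's axis on its +y side, 22 mm above its underside; the port faces the body's +y. Axes as the body's
- short_small (a point): centre of the outer face of the small port of the short valve body, 32 mm from the body's axis on its -x side, 22 mm above its underside; the port faces the body's -x. Axes as the body's
- middle: middle valve body, steel, 0.3-0.6 kg, 94 mm tall (may be absent): a 48 x 48 x 40 mm block with a 22 x 22 mm neck, to grip, rising from its middle to the top, its faces parallel to the block's. Origin: centre of the underside, z up. Round port bosses stand 8 mm out of three sides, axes 22 mm up: large (28 mm across) on +x, mid (19 mm) on +y, small (11 mm) on -x; the -y side is plain
- middle_large (a point): centre of the outer face of the large port of the middle valve body, 32 mm from the body's axis on its +x side, 22 mm above its underside; the port faces the body's +x. Axes as the body's
- middle_mid (a point): centre of the outer face of the mid port of the middle valve body, 32 mm from the body's axis on its +y side, 22 mm above its underside; the port faces the body's +y. Axes as the body's
- middle_small (a point): centre of the outer face of the small port of the middle valve body, 32 mm from the body's axis on its -x side, 22 mm above its underside; the port faces the body's -x. Axes as the body's
- tall: tall valve body, steel, 0.3-0.6 kg, 112 mm tall (may be absent): a 48 x 48 x 40 mm block with a 22 x 22 mm neck, to grip, rising from its middle to the top, its faces parallel to the block's. Origin: centre of the underside, z up. Round port bosses stand 8 mm out of three sides, axes 22 mm up: large (28 mm across) on +x, mid (19 mm) on +y, small (11 mm) on -x; the -y side is plain
- tall_large (a point): centre of the outer face of the large port of the tall valve body, 32 mm from the body's axis on its +x side, 22 mm above its underside; the port faces the body's +x. Axes as the body's
- tall_mid (a point): centre of the outer face of the mid port of the tall valve body, 32 mm from the body's axis on its +y side, 22 mm above its underside; the port faces the body's +y. Axes as the body's
- tall_small (a point): centre of the outer face of the small port of the tall valve body, 32 mm from the body's axis on its -x side, 22 mm above its underside; the port faces the body's -x. Axes as the body's
- scope: bore camera, fixed: grey foot plate 200 x 85 x 10 mm (x -110 to +90), a post, and a level black camera head 38 mm across (44 at its front rim), axis 100 mm above the table. Origin at table level under the head, which looks along its own -x; the lens face is at x = -50 mm, the head's back at +113
- focus (a point): focus point: on the lens axis, 25 mm in front of the lens face (x = -75 mm in the scope's frame), 100 mm above the table. A thin pin on the foot plate, 4 mm across, stands right under it, its top 50 mm above the table. Axes as the scope's: x is the way from focus to lens
- nest0 (a point): centre of the nest nearest the keeper hinge, on its floor, 6 mm above the table. Axes as the tray's
- nest1 (a point): centre of the middle nest, on its floor, 6 mm above the table. Fixed grey kit tray, 80 x 262 mm: three square nests in a row along its y, 76 mm apart, each 54 x 54 mm inside, walls 8 mm high above the floor. The shut keeper bar lies along y, 20 mm to the +x side of the nests' centre line. Axes as the tray's
- nest2 (a point): centre of the nest nearest the catch, on its floor
- keeper (a joint): angle (rad) of the keeper, a 9 mm round bar, 257 mm long, turning level on an upright hinge pin, axis 54.5 mm above the table, passing just over the blocks' shoulders beside the necks: 0 = shut (along tray +y, against a stop, behind a spring ball in the catch), growing towards tray +x, to 1.6. Stays where left; 1 to 6 N at the knob, most over the ball at about 0.05 rad
- keeper_hinge (a point): the keeper's hinge axis, at the bar's height. Its own y points along the bar
- keeper_knob (a point): middle of the black upright knob on the keeper bar, 14 mm across, 163 mm from the hinge; its top is 90 mm above the table, this point 74.5 mm
- wrench: steel wrench, 190 mm, lying flat; not part of the job. Origin at its middle underneath
- tape: roll of tape, 90 mm across, 24 mm high, lying flat; not part of the job
- filter: brass in-line filter, 70 x 32 x 32 mm with a stub at each end, lying; not part of the job
- elbow: small steel elbow fitting, 26 mm high; not part of the job
Things that resemble listed ones, but are neither listed nor needed, are in the scene too. What is shaped like the short but yellow is not meant. What is shaped like the middle but purple is not meant.

How it is judged:
By the outcome, as a careful person would: the job done as asked, in the order asked, and still so for the second after the job is handed in, with the robot touching nothing.
Of short, middle, tall only 2 to 3 are there at a start; the rules pass over those that are not, and their reading is None.
At some moment in a run one of short, middle, tall may be knocked a few centimetres aside while the robot is not near it.
It also fails if it takes over 210 s, if anything falls off the work surface, if the arm or the gripper's body presses on something with over 40 N, if the wrist force passes 120 N, or if a joint passes its speed limit or range.

## Working session

There is one attempt and no reset: what is moved stays moved. The work goes in short steps, Python scripts to look and compute and a shell command to move; the robot and the scene stay as the last step left them, time stands still between calls to the robot, and variables do not carry over. Pictures are saved under pics/ and viewed, at most 14 in all, crops included, and the job is handed in when it is done.

```bash
mkdir -p pics
cat > h.py <<'E'
import numpy as np, cv2
from station import readout, optics, ticket, nets, robot
from scipy.spatial.transform import Rotation as Ro
def snap(n,f=None):
    s=optics.snapshot(n)
    if f: cv2.imwrite('pics/'+f,s['frame'][:,:,::-1])
    return s
def px2w(s,u,v,d=None):
    d=s['depth'][int(round(v)),int(round(u))] if d is None else d
    c=np.linalg.inv(s['camera_matrix'])@[u,v,1]*d
    return s['R'].T@(c-s['t'])
def px2z(s,u,v,z):
    r=s['R'].T@np.linalg.inv(s['camera_matrix'])@[u,v,1]; o=-s['R'].T@s['t']
    return o+r*(z-o[2])/r[2]
def proj(s,X):
    c=s['R']@X+s['t']; p=s['camera_matrix']@c; return p[:2]/p[2]
def cloud(s):
    v,u=np.mgrid[:400,:640]; d=s['depth']; K=s['camera_matrix']
    c=np.stack([(u-K[0,2])/K[0,0]*d,(v-K[1,2])/K[1,1]*d,d],-1)
    w=(c-s['t'])@s['R']; w[d==0]=np.nan; return w
E
python3 - <<'E'
from h import *
for n in ('scene','top'):
    s=snap(n,n+'0.png'); print(n,(-s['R'].T@s['t']).round(3),s['camera_matrix'][0,0])
    for k in ['short','middle','tall','scope','focus','nest0','nest1','nest2','keeper','keeper_hinge','keeper_knob','short_large','middle_large','tall_large','short_mid','middle_mid','tall_mid']:
        r=nets.landmark_of(n,k)
        print(k,[(np.round(x['xy']).tolist(),round(x['conf'],2),px2w(s,*x['xy']).round(3).tolist()) for x in r[:3]])
print(readout.state())
E
```

```text
scene [1.21  0.297 0.864] 420.48380627452764
short [([199.0, 204.0], 0.86, [0.589, -0.302, 0.021]), ([212.0, 176.0], 0.74, [0.481, -0.323, 0.026])]
middle [([285.0, 170.0], 0.91, [0.373, -0.138, 0.019]), ([266.0, 189.0], 0.82, [0.466, -0.158, 0.016]), ([318.0, 217.0], 0.2, [0.499, 0.016, -0.0])]
tall [([382.0, 264.0], 0.75, [0.651, 0.229, 0.086])]
scope [([308.0, 264.0], 0.93, [0.658, 0.052, 0.007]), ([273.0, 175.0], 0.33, [0.429, -0.149, 0.041])]
focus [([320.0, 217.0], 0.77, [0.495, 0.019, -0.004]), ([423.0, 202.0], 0.39, [0.371, 0.272, 0.029])]
nest0 [([390.0, 225.0], 0.83, [0.459, 0.207, 0.003]), ([449.0, 231.0], 0.68, [0.428, 0.357, 0.005]), ([418.0, 229.0], 0.64, [0.447, 0.279, 0.003])]
nest1 [([390.0, 225.0], 0.83, [0.459, 0.207, 0.003]), ([449.0, 231.0], 0.68, [0.428, 0.357, 0.005]), ([418.0, 229.0], 0.64, [0.447, 0.279, 0.003])]
nest2 [([390.0, 225.0], 0.83, [0.459, 0.207, 0.003]), ([449.0, 231.0], 0.68, [0.428, 0.357, 0.005]), ([418.0, 229.0], 0.64, [0.447, 0.279, 0.003])]Traceback (most recent call last):
  File "<stdin>", line 5, in <module>
ValueError: it knows: elbow, filter, focus, keeper_hinge, keeper_knob, middle, middle_large, middle_mid, middle_small, nest, scope, short, short_large, short_mid, short_small, tall, tall_large, tall_mid, tall_sma
```

Run:
```python
from h import *
for n in ('scene','top'):
    s=snap(n,n+'1.png'); print(n,(-s['R'].T@s['t']).round(3),s['camera_matrix'][0,0])
    np.save(n+'1.npy',cloud(s))
    for k in ['short','middle','tall','scope','focus','nest0','keeper_hinge','keeper_knob','short_large','middle_large','tall_large','short_mid','middle_mid','tall_mid','short_small']:
        if n=='scene' and k in ('short','middle','tall','scope','focus','nest0'): continue
        r=nets.landmark_of(n,k)
        print(k,[(np.round(x['xy']).tolist(),round(x['conf'],2),px2w(s,*x['xy']).round(3).tolist()) for x in r[:3]])
print(readout.state())
```

```text
scene [1.21  0.297 0.864] 420.48380627452764
keeper_hinge [([213.0, 176.0], 0.48, [0.481, -0.321, 0.029])]
keeper_knob [([383.0, 264.0], 0.76, [0.652, 0.23, 0.091]), ([221.0, 164.0], 0.37, [0.398, -0.348, -0.003])]
short_large [([202.0, 202.0], 0.96, [0.586, -0.291, 0.03]), ([218.0, 177.0], 0.8, [0.468, -0.316, 0.015]), ([307.0, 264.0], 0.4, [0.66, 0.048, 0.01])]
middle_large [([281.0, 159.0], 0.94, [0.354, -0.158, 0.038]), ([271.0, 178.0], 0.63, [0.438, -0.151, 0.038]), ([208.0, 166.0], 0.32, [0.47, -0.338, 0.053])]
tall_large [([266.0, 189.0], 0.56, [0.465, -0.157, 0.017])]
short_mid [([212.0, 196.0], 0.65, [0.53, -0.302, -0.0]), ([222.0, 166.0], 0.59, [0.407, -0.338, 0.002])]
middle_mid [([278.0, 166.0], 0.89, [0.372, -0.163, 0.026]), ([253.0, 174.0], 0.7, [0.406, -0.232, -0.002])]
tall_mid []
short_small [([199.0, 188.0], 0.88, [0.57, -0.303, 0.064])]
top [0.335 0.012 1.347] 504.80379141605493
short [([425.0, 190.0], 0.76, [0.557, -0.308, 0.04]), ([437.0, 232.0], 0.74, [0.445, -0.336, 0.037])]
middle [([362.0, 277.0], 0.97, [0.328, -0.138, 0.042]), ([375.0, 235.0], 0.7, [0.431, -
[... 1129 characters left out ...]
array([-1.38091753e+00,  2.63929378e-01,  1.60400998e+00,  3.79263841e-07,
        1.27372268e+00, -3.68520895e-02]), 'joint_vel': array([ 1.72576374e-03, -1.65739250e-03, -7.87898829e-06, -1.47922817e-05,
        5.87928158e-04, -9.93827359e-04]), 'joint_efforts': array([-1.17455606e-04, -5.15036237e+01, -3.67708719e+01, -1.10003291e-04,
        9.65074105e-04,  1.50723201e-05]), 'ee_pos': array([ 0.15176175, -0.65769902,  0.23125451]), 'orientation': array([-3.12135808e+00, -3.55377685e-01,  7.76293468e-06]), 'contact_force': array([-0.5414197 , -0.82056553,  0.00590789]), 'ft_torque': array([ 0.02739129, -0.04244473, -0.0085041 ]), 'grasp_force': 0.0, 'gripper_width': 0.08552851832862479}
```

View pics/scene1.png

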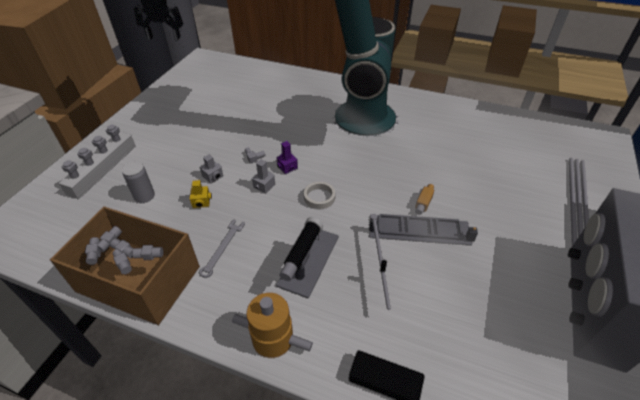

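View pics/top1.png

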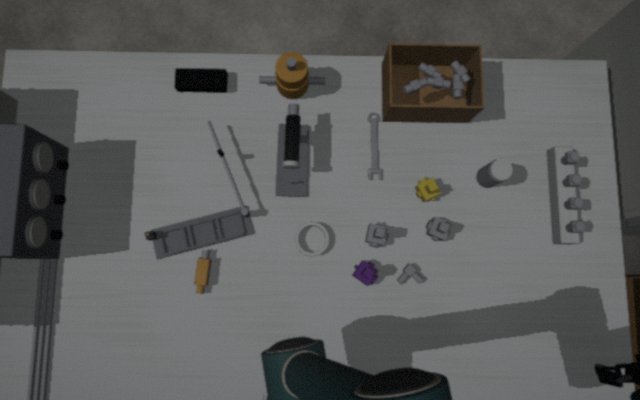

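The top view shows two grey candidates: (377,234) for middle and (438,228) for short. There are two look-alikes to avoid, yellow at (428,189) and purple at (366,272). The rack fittings around (570,200) and the bin contents are something else. I see no tall body. The scope is at (292,150), the tray at (203,234) and the open keeper at (230,165). Next I'll check heights from depth.

```bash
cat >> h.py <<'E'
def tool():
    st=readout.state(); return np.array(st['ee_pos']),Ro.from_rotvec(st['orientation'])
def go(p,yaw,R=None):
    """row values to bring TCP to p, tool down, tool x axis at world yaw"""
    p0,R0=tool()
    x=np.array([np.cos(yaw),np.sin(yaw),0]); z=np.array([0,0,-1.]); Rt=Ro.from_matrix(np.stack([x,np.cross(z,x),z],1))
    d=R0.inv().apply(np.array(p)-p0)/.2; w=(R0.inv()*Rt).as_rotvec()/(np.pi/2)
    return 'row '+' '.join('%.4f'%v for v in np.r_[d,w])
def yawnow():
    x=tool()[1].as_matrix()[:,0]; return np.arctan2(x[1],x[0])
E
python3 - <<'E'
from h import *
w=np.load('top1.npy')
def pts(c,r,z0,z1):
    m=(np.hypot(w[...,0]-c[0],w[...,1]-c[1])<r)&(w[...,2]>z0)&(w[...,2]<z1); return w[m]
for n,c in dict(middle=(.43,-.165),short=(.448,-.33),yellow=(.557,-.308),purple=(.33,-.138)).items():
    p=pts(c,.05,.03,.2); zt=p[:,2].max(); q=p[p[:,2]>zt-.012]; b=pts(c,.05,.03,.05)
    print(n,zt.round(3),len(q),q.mean(0).round(4),len(b),cv2.minAreaRect(b[:,:2].astype(np.float32)))
p=pts((.64,.05),.16,.1,.14); print('head',len(p),cv2.minAreaRect(p[:,:2].astype(np.float32)),p.min(0),p.max(0))
p=pts((.6,.05),.16,.004,.02); print('plate',cv2.minAreaRect(p[:,:2].astype(np.float32)))
p=pts((.44,.28),.17,.006,.03); print('tray',cv2.minAreaRect(p[:,:2].astype(np.float32)))
s=snap('wrist','w0.png'); p0,R0=tool(); C=-s['R'].T@s['t']; print('cam in tool',R0.inv().apply(C-p0),(R0.inv().as_matrix()@s['R'].T).round(3),s['camera_matrix'])
print(robot.grip_point_offset, yawnow())
a=yawnow(); print(go([.44,-.27,.33],0))
E
```

```text
middle 0.102 75 [ 0.4384 -0.1767  0.0945] 272 ((0.43759337067604065, -0.18039719760417938), (0.05544397234916687, 0.06283847987651825), 76.92694091796875)
short 0.083 74 [ 0.4554 -0.3425  0.0764] 285 ((0.4541533291339874, -0.3379872441291809), (0.05651480332016945, 0.055251315236091614), 65.37763214111328)
yellow 0.083 73 [ 0.5596 -0.3164  0.076 ] 280 ((0.5585111975669861, -0.31372347474098206), (0.06271754950284958, 0.05701236426830292), 28.04279136657715)
purple 0.101 83 [ 0.3389 -0.1465  0.0939] 289 ((0.340731143951416, -0.14965702593326569), (0.05999790132045746, 0.05377154052257538), 55.93974685668945)
head 912 ((0.6820167303085327, 0.04779248684644699), (0.1651420146226883, 0.0426534004509449), 0.6859294772148132) [0.59943623 0.02555317 0.10023683] [0.76477504 0.06824673 0.12710614]
plate ((0.5945174694061279, 0.04812256991863251), (0.30621767044067383, 0.3143309950828552), 4.329140663146973)
tray ((0.4366340935230255, 0.27547135949134827), (0.3211093544960022, 0.330924391746521), 57.33837890625)
cam in tool [ 0.06828155 -0.00078372 -0.14199152] [[ 0.    -0.963 -0.269]
 [ 1.     0.    -0.   ]
 [ 0.    -0.269  0.963]] [[356.92303943   0.         323.66425959]
 [  0.         356.92303943 202.06134639]
 [  0.           0.           1.        ]]
0.0187 0.22678404723766768
row 1.8401 -1.5650 -0.4937 0.0000 0.0000 0.1444
```

Heights match: short is at (0.455,-0.340) with its top at about 76 mm, and middle is at (0.438,-0.178) at about 94 mm. The yellow and purple look-alikes are ruled out. I'll move over short to take a close view.

Run:
```python
from h import *
print(go([.455,-.34,.23],.23))
```

```text
row 1.8345 -1.2071 0.0063 0.0000 0.0000 -0.0020
```

```bash
python3 -m inch '0.25 -0.15 0 0 0 0 -1;0.45 -0.3 0 0 0 0 -1;0.65 -0.43 0 0 0 0 -1;0.85 -0.56 0 0 0 0 -1;1 -0.65 0 0 0 0 -1' 
python3 -m inch '0.2 -0.14 0 0 0 0 -1;0.4 -0.28 0 0 0 0 -1;0.6 -0.42 0 0 0 0 -1;0.83 -0.56 0 0 0 0 -1;0.83 -0.56 0 0 0 0 -1'
cat > look.py <<'E'
import sys
from h import *
# measure block of a body near xy c from the wrist camera
def look(c,H,name,f=None):
    s=snap('wrist',f); w=cloud(s)
    d=np.hypot(w[...,0]-c[0],w[...,1]-c[1])
    n=w[(d<.04)&(abs(w[...,2]-H)<.006)]; b=w[(d<.06)&(abs(w[...,2]-.04)<.004)]
    print('neck',n.mean(0).round(4),len(n),cv2.minAreaRect(n[:,:2].astype(np.float32)))
    print('block',b.mean(0).round(4),len(b),cv2.minAreaRect(b[:,:2].astype(np.float32)))
    for k,z in (('',0),('_large',.022),('_mid',.022),('_small',.022)):
        for x in nets.landmark_of('wrist',name+k)[:2]:
            print(k,np.round(x['xy']),round(x['conf'],2),px2z(s,*x['xy'],z).round(4))
    return s
if __name__=='__main__': look([float(sys.argv[1]),float(sys.argv[2])],float(sys.argv[3]),sys.argv[4],sys.argv[5])
E
python3 look.py .455 -.34 .076 short ws1.png; python3 -c "
from h import *
print(tool()[0],yawnow())"
```

```text
clock: 2.3
ee_pos: [0.3189, -0.4839, 0.2315]
orientation: [-3.121, -0.356, -0.001]
contact_force: [0.0, 0.3, -0.3]
gripper_width: 0.0857
grasp_force: 0.0
clock: 2.8
ee_pos: [0.4574, -0.3356, 0.2316]
orientation: [-3.119, -0.364, -0.004]
contact_force: [-1.0, 0.0, 0.5]
gripper_width: 0.0854
grasp_force: 0.0
neck [ 0.4572 -0.3422  0.0752] 659 ((0.45660510659217834, -0.34244856238365173), (0.02227635681629181, 0.022039828822016716), 66.5410385131836)
block [ 0.4602 -0.3412  0.0394] 1635 ((0.45763638615608215, -0.3397798538208008), (0.0538635179400444, 0.048041634261608124), 66.38481140136719)
 [335. 170.] 0.78 [ 0.4604 -0.346   0.    ]
 [328.  62.] 0.65 [ 0.5625 -0.314   0.    ]
_large [306. 158.] 0.96 [ 0.4688 -0.3136  0.022 ]
_large [324.  21.] 0.85 [ 0.5926 -0.3026  0.022 ]
_mid [309. 202.] 0.64 [ 0.4255 -0.3263  0.022 ]
_mid [295.  68.] 0.6 [ 0.5479 -0.2858  0.022 ]
[ 0.45316095 -0.3405515   0.23125381] 0.22572708843438463
```

View pics/ws1.png

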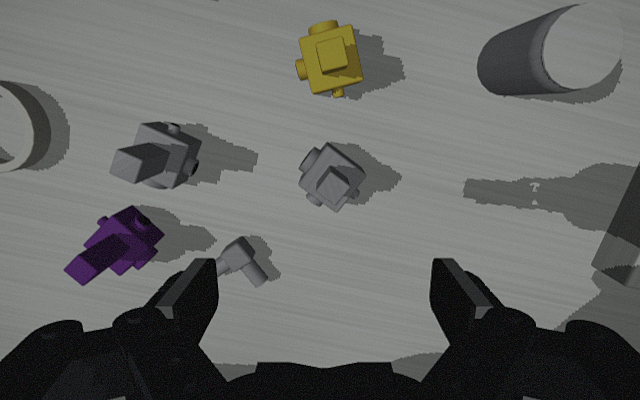

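The crop shows short, grey, at (332,178). Its large boss points up-left at (306,158) and its mid boss is at (309,202). The body yaw is 66.5°, position (0.457,-0.342). Showing all three ports in one grasp needs tool yaw = body yaw + 180°, which is outside the joint 6 range here. So I'll first turn the body on the table, then re-grasp it.

Run:
```python
from h import *
print(go([.457,-.342,.10],1.1606)); print(go([.457,-.342,.045],1.1606))
```

```text
row 0.0175 0.0112 0.6563 -0.0000 0.0004 -0.5952
row 0.0176 0.0111 0.9313 -0.0000 0.0004 -0.5952
```

```bash
python3 -m inch '0 0 0 0 0 -0.095 -1;0 0 0.1 0 0 -0.19 -1;0.0 0.0 0.2 0 0 -0.285 -1;0.01 0.01 0.3 0 0 -0.38 -1;0.0175 0.011 0.4 0 0 -0.475 -1' 
python3 -m inch '0 0 0.1 0 0 -0.09 -0.3;0 0 0.25 0 0 -0.12 -0.3;0 0 0.25 0 0 -0.12 -0.3'
python3 - <<'E'
from h import *
print(go([.457,-.342,.045],1.1606)); print(readout.state()['gripper_width'])
snap('wrist','ws2.png')
E
```

```text
clock: 3.55
ee_pos: [0.4567, -0.3428, 0.1507]
orientation: [2.774, 1.473, -0.0]
contact_force: [-0.5, -0.9, -0.1]
gripper_width: 0.0855
grasp_force: 0.0
clock: 3.85
ee_pos: [0.4537, -0.34, 0.0969]
orientation: [-2.622, -1.715, 0.005]
contact_force: [-2.1, 0.7, -0.7]
gripper_width: 0.0557
grasp_force: 0.0
row -0.0030 0.0212 0.2592 -0.0055 -0.0014 -0.0012
0.05566881135370042
```

View pics/ws2.png

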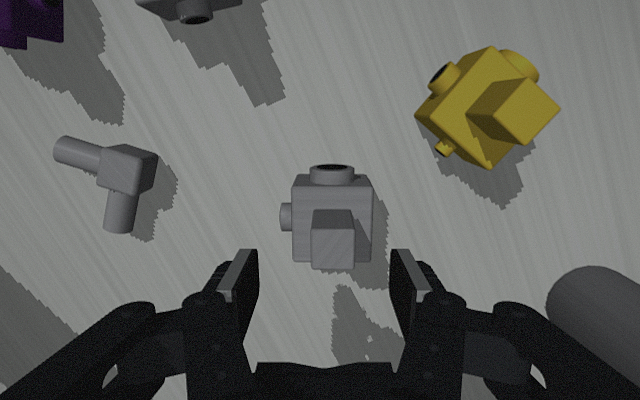

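The jaws straddle short's neck, which is at (333,240). I'll let it settle and check the offset.

```bash
python3 -m inch '0 0 0 0 0 0 -0.3;0 0 0 0 0 0 -0.3'; python3 -m inch '0 0 0 0 0 0 -0.3;0 0 0 0 0 0 -0.3';  python3 -c "
from h import *
print(go([.457,-.342,.045],1.1606))"
```

```text
clock: 4.1
ee_pos: [0.4587, -0.3424, 0.1033]
orientation: [2.625, 1.72, 0.001]
contact_force: [-0.0, 0.0, 0.3]
gripper_width: 0.0555
grasp_force: 0.0
clock: 4.3
ee_pos: [0.4586, -0.3415, 0.1026]
orientation: [2.625, 1.722, 0.001]
contact_force: [-0.2, 0.7, 0.2]
gripper_width: 0.0559
grasp_force: 0.0
row -0.0052 -0.0068 0.2880 0.0013 0.0004 0.0004
```

```bash
python3 -m inch '-0.005 -0.006 0.15 0 0 0 -0.3;-0.005 -0.006 0.287 0 0 0 -0.3;-0.005 -0.006 0.287 0 0 0 -0.3;-0.005 -0.006 0.287 0 0 0 -0.3' 
python3 -m inch '0 0 0 0 0 0 0.5;0 0 0 0 0 0 1;0 0 0 0 0 0 1;0 0 0 0 0 0 1;0 0 0 0 0 0 1' 60
python3 -m inch '0 0 -0.03 0 0 0 1;0 0 -0.06 0 0 0 1;0 0 -0.1 0 0 0 1;0 0 -0.1 0 0 0 1'
python3 - <<'E'
from h import *
print(go([.457,-.342,.065],1.1606-np.radians(111.5)))
E
```

```text
clock: 4.7
ee_pos: [0.4562, -0.3411, 0.0439]
orientation: [-2.626, -1.723, 0.001]
contact_force: [0.5, -0.2, 0.4]
gripper_width: 0.0555
grasp_force: 0.0
clock: 5.2
ee_pos: [0.4575, -0.3423, 0.0458]
orientation: [2.624, 1.722, 0.001]
contact_force: [-0.8, 1.0, 5.9]
gripper_width: 0.0211
grasp_force: 60.1
clock: 5.6
ee_pos: [0.4571, -0.3419, 0.0651]
orientation: [2.625, 1.722, 0.001]
contact_force: [0.4, -0.8, -4.3]
gripper_width: 0.0212
grasp_force: 59.0
row -0.0004 -0.0001 0.0006 0.0011 -0.0010 1.2394
```

```bash
python3 -m inch '0 0 0 0 0 0.09 1;0 0 0 0 0 0.18 1;0 0 0 0 0 0.27 1;0 0 0 0 0 0.36 1;0 0 0 0 0 0.45 1' 
python3 -m inch '0 0 0 0 0 0.09 1;0 0 0 0 0 0.18 1;0 0 0 0 0 0.27 1;0 0 0 0 0 0.36 1;0 0 0 0 0 0.45 1' 
python3 -m inch '0 0 0 0 0 0.09 1;0 0 0 0 0 0.18 1;0 0 0 0 0 0.27 1;0 0 0 0 0 0.34 1;0 0 0 0 0 0.34 1' 
python3 -m inch '0 0 0.05 0 0 0 1;0 0 0.08 0 0 0 1;0 0 0.095 0 0 0 1;0 0 0.098 0 0 0 1;0 0 0.098 0 0 0 1' 
python3 -m inch '0 0 0 0 0 0 -0.3;0 0 0 0 0 0 -0.3;0 0 0 0 0 0 -0.3;0 0 0 0 0 0 -0.3' 
python3 -m inch '0 0 -0.2 0 0 0 -0.3;0 0 -0.4 0 0 0 -0.3;0 0 -0.4 0 0 0 -0.3;0 0 -0.4 0 0 0 -0.3' 
python3 look.py .457 -.342 .076 short ws3.png; python3 -c "
from h import *
print(tool()[0],yawnow())"
```

```text
clock: 6.1
ee_pos: [0.4562, -0.3412, 0.0636]
orientation: [-3.062, -0.699, 0.001]
contact_force: [-0.2, -1.1, -3.6]
gripper_width: 0.0213
grasp_force: 59.0
clock: 6.6
ee_pos: [0.4562, -0.3412, 0.0636]
orientation: [-3.115, 0.404, 0.001]
contact_force: [-0.3, 0.1, -3.2]
gripper_width: 0.0211
grasp_force: 59.0
clock: 7.1
ee_pos: [0.4562, -0.3412, 0.0636]
orientation: [-2.902, 1.204, 0.001]
contact_force: [0.1, 0.5, -4.4]
gripper_width: 0.0209
grasp_force: 59.0
clock: 7.6
ee_pos: [0.4562, -0.3411, 0.0458]
orientation: [-2.902, 1.202, 0.002]
contact_force: [-4.1, 4.5, 11.7]
gripper_width: 0.0211
grasp_force: 61.2
clock: 8.0
ee_pos: [0.4564, -0.3414, 0.0441]
orientation: [-2.902, 1.203, 0.0]
contact_force: [0.3, -0.0, -0.3]
gripper_width: 0.0557
grasp_force: 0.0
clock: 8.4
ee_pos: [0.4574, -0.3422, 0.1258]
orientation: [2.901, -1.203, 0.005]
contact_force: [-0.1, 0.6, 0.0]
gripper_width: 0.0558
grasp_force: 0.0
neck [ 0.4563 -0.34    0.0752] 1444 ((0.4557648301124573, -0.3392443060874939), (0.022018177434802055, 0.022320322692394257), 45.06899642944336)
block [ 0.4597 -0.3432  0.0393] 3127 ((0.4585394263267517, -0.34202513098716736), (0.048070937395095825, 0.05535200983285904), 44.902381896972656)
 [198. 119.] 0.95 [ 0.5628 -0.316   0.    ]
 [325. 195.] 0.7 [ 0.4564 -0.3414  0.    ]
_large [141. 105.] 0.93 [ 0.5905 -0.3028  0.022 ]
_large [323. 159.] 0.88 [ 0.4793 -0.3626  0.022 ]
_mid [177. 163.] 0.85 [ 0.5495 -0.2891  0.022 ]
_mid [279. 204.] 0.64 [ 0.4788 -0.3176  0.022 ]
_small [235. 138.] 0.97 [ 0.5323 -0.3307  0.022 ]
_small [320. 245.] 0.9 [ 0.436  -0.3157  0.022 ]
[ 0.45534867 -0.34054746  0.1224447 ] -0.7863153147188942
```

```bash
for i in 1; do
python3 -m inch '0 0 0 0 0 -0.09 -0.3;0 0 0 0 0 -0.18 -0.3;0 0 0 0 0 -0.27 -0.3;0 0 0 0 0 -0.36 -0.3;0 0 0 0 0 -0.45 -0.3' 
python3 -m inch '0 0 0 0 0 -0.09 -0.3;0 0 0 0 0 -0.18 -0.3;0 0 0 0 0 -0.27 -0.3;0 0 0 0 0 -0.36 -0.3;0 0 0 0 0 -0.45 -0.3' 
python3 -m inch '0 0 0 0 0 -0.09 -0.3;0 0 0 0 0 -0.18 -0.3;0 0 0 0 0 -0.27 -0.3;0 0 0 0 0 -0.36 -0.3;0 0 0 0 0 -0.45 -0.3' 
python3 -m inch '0 0 0 0 0 -0.09 -0.3;0 0 0 0 0 -0.18 -0.3;0 0 0 0 0 -0.27 -0.3;0 0 0 0 0 -0.36 -0.3;0 0 0 0 0 -0.45 -0.3' 
python3 -m inch '0 0 0 0 0 -0.09 -0.3;0 0 0 0 0 -0.18 -0.3;0 0 0 0 0 -0.2 -0.3;0 0 0 0 0 -0.2 -0.3' 
done | tail -6
python3 look.py .457 -.342 .076 short ws4.png; python3 -c "
from h import *
print(tool()[0],yawnow(),go([.456,-.341,.045],np.radians(135)))"
```

```text
clock: 11.05
ee_pos: [0.4558, -0.3409, 0.123]
orientation: [-1.203, -2.9, -0.001]
contact_force: [-1.1, -0.1, -0.6]
gripper_width: 0.0555
grasp_force: 0.0
neck [ 0.4549 -0.3388  0.0752] 1489 ((0.45547428727149963, -0.33923420310020447), (0.021826375275850296, 0.022151002660393715), 44.32942199707031)
block [ 0.4518 -0.3354  0.0394] 3210 ((0.45744216442108154, -0.3411654233932495), (0.04807049036026001, 0.053323689848184586), 44.69297790527344)
 [330. 197.] 0.66 [ 0.4601 -0.3377  0.    ]
 [436. 264.] 0.62 [ 0.5607 -0.3163  0.    ]
_large [485. 288.] 0.97 [ 0.5896 -0.3008  0.022 ]
_large [324. 245.] 0.71 [ 0.4789 -0.3625  0.022 ]
_mid [458. 238.] 0.79 [ 0.544  -0.2902  0.022 ]
_mid [366. 199.] 0.66 [ 0.4751 -0.3166  0.022 ]
_small [322. 157.] 0.78 [ 0.4324 -0.3177  0.022 ]
_small [406. 268.] 0.57 [ 0.5349 -0.332   0.022 ]
[ 0.45620858 -0.34128108  0.1238962 ] 2.3547077567778434 row 0.0015 0.0003 0.3945 -0.0001 -0.0004 -0.0009
```

```bash
python3 -m inch '0 0 0.2 0 0 0 -0.3;0 0 0.393 0 0 0 -0.3;0 0 0.393 0 0 0 -0.3;0 0 0.393 0 0 0 -0.3' | tail -5
python3 -m inch '0 0 0 0 0 0 0.5;0 0 0 0 0 0 1;0 0 0 0 0 0 1;0 0 0 0 0 0 1;0 0 0 0 0 0 1' 60
python3 -m inch '0 0 -0.1 0 0 0 1;0 0 -0.3 0 0 0 1;0 0 -0.5 0 0 0 1;0 0 -0.7 0 0 0 1;0 0 -0.9 0 0 0 1' 
python3 -m inch '0 0.15 -0.15 0 0 0 1;0.1 0.3 -0.3 0 0 0 1;0.2 0.45 -0.37 0 0 0 1;0.3 0.65 -0.37 0 0 0 1;0.4 0.85 -0.37 0 0 0 1'
python3 - <<'E'
from h import *
print(go([.55,-.08,.30],np.pi))
E
```

```text
ee_pos: [0.4557, -0.3409, 0.0452]
orientation: [-1.203, -2.9, -0.001]
contact_force: [0.4, -0.1, 0.4]
gripper_width: 0.0557
grasp_force: 0.0
clock: 12.2
ee_pos: [0.4582, -0.3427, 0.0483]
orientation: [1.202, 2.898, -0.002]
contact_force: [0.2, 0.5, 6.9]
gripper_width: 0.0214
grasp_force: 60.2
clock: 12.7
ee_pos: [0.4555, -0.3407, 0.2266]
orientation: [-1.203, -2.9, -0.001]
contact_force: [0.8, -0.7, -4.3]
gripper_width: 0.0212
grasp_force: 59.4
clock: 13.2
ee_pos: [0.5201, -0.1634, 0.3003]
orientation: [1.205, 2.9, -0.0]
contact_force: [0.3, -0.2, -5.2]
gripper_width: 0.0213
grasp_force: 59.9
row 0.1899 0.4001 0.0015 -0.0000 0.0007 -0.5013
```

```bash
python3 -m inch '0.05 0.1 0 0 0 -0.09 1;0.1 0.2 0 0 0 -0.18 1;0.15 0.3 0 0 0 -0.27 1;0.19 0.4 0 0 0 -0.36 1;0.19 0.4 0 0 0 -0.45 1' | tail -0
python3 -m inch '0 0 0 0 0 -0.05 1;0 0 0 0 0 -0.05 1;0 0 0 0 0 -0.05 1;0 0 0 0 0 -0.05 1'
python3 - <<'E'
from h import *
s=snap('wrist','wsc.png'); w=cloud(s); np.save('wsc.npy',w)
for k in ('scope','focus','nest','keeper_hinge','keeper_knob'):
    print(k,[(np.round(x['xy']),round(x['conf'],2)) for x in nets.landmark_of('wrist',k)[:4]])
for n in('scope','focus'):
    for x in nets.landmark_of('wrist',n)[:2]: print(n,px2z(s,*x['xy'],.1 if n=='focus' else 0).round(4))
m=(w[...,2]>.085)&(w[...,2]<.14)&(w[...,0]>.57)&(w[...,0]<.80)&(abs(w[...,1]-.05)<.04); p=w[m]; print(len(p),p.min(0),p.max(0),cv2.minAreaRect(p[:,:2].astype(np.float32)))
for a in np.arange(.58,.78,.02):
    q=p[abs(p[:,0]-a)<.01]
    if len(q): print(a.round(2),len(q),q[:,1].min().round(4),q[:,1].max().round(4),q[:,2].max().round(4))
m=(w[...,2]>.02)&(w[...,2]<.06)&(abs(w[...,0]-.58)<.04)&(abs(w[...,1]-.05)<.03); q=w[m]; print('pin',len(q),np.median(q,0),q.min(0),q.max(0))
m=(abs(w[...,2]-.01)<.003)&(w[...,0]>.5)&(w[...,0]<.76)&(abs(w[...,1]-.05)<.06); q=w[m]; print('plate',len(q),q.min(0),q.max(0),cv2.minAreaRect(q[:,:2].astype(np.float32)))
E
```

```text
clock: 14.1
ee_pos: [0.5496, -0.0814, 0.2994]
orientation: [-0.004, -3.141, -0.0]
contact_force: [0.4, 0.1, -3.4]
gripper_width: 0.021
grasp_force: 60.1
scope [(array([421., 235.]), 0.83)]
focus [(array([454., 202.]), 0.84)]
nest [(array([572.,  84.]), 0.68)]
keeper_hinge [(array([559., 113.]), 0.87), (array([239.,  34.]), 0.37)]
keeper_knob [(array([601., 254.]), 0.77), (array([328., 224.]), 0.47)]
scope [0.6503 0.0472 0.    ]
focus [0.5776 0.0492 0.1   ]
3053 [0.60124863 0.02540102 0.0851771 ] [0.69849901 0.0697993  0.12304556] ((0.6500980257987976, 0.04699431359767914), (0.04390297085046768, 0.0975438803434372), 88.95834350585938)
0.6 769 0.026 0.0698 0.123
0.62 711 0.0257 0.0675 0.1228
0.64 704 0.028 0.0641 0.12
0.66 662 0.0276 0.0632 0.1204
0.68 183 0.0257 0.0629 0.1173
0.7 24 0.0254 0.0276 0.0999
pin 40 [0.57685974 0.04772816 0.03918467] [0.57512566 0.0468636  0.02097809] [0.57934787 0.05109076 0.0509619 ]
plate 6793 [0.54193953 0.00319772 0.007024  ] [0.74189134 0.09127896 0.0129558 ] ((0.6422119736671448, 0.0469522662460804), (0.08485693484544754, 0.19951817393302917), 88.48484802246094)Exception ignored on flushing sys.stdout:
BrokenPipeError: [Errno 32] Broken pipe
```

View pics/wsc.png

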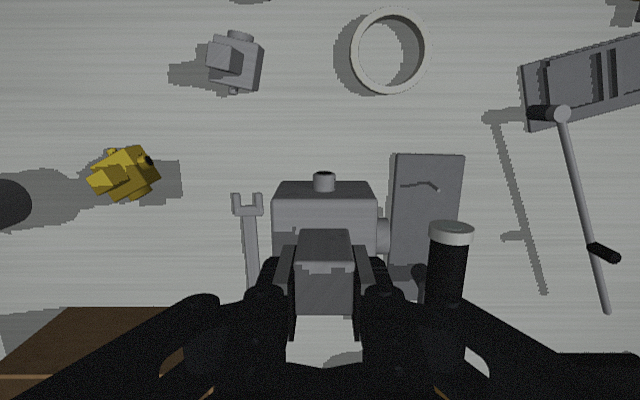

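Short is in the hand at image centre with its small port up at (323,178), so its large port faces the scope. The pin and focus agree from three cues at about (0.577,0.049), and the scope yaw is about -1.3°. Next I'll measure the body in the hand.

```bash
cat > hand.py <<'E'
from h import *
def hand(H,tcp=None):
    w=cloud(optics.snapshot('wrist')); ps=[tool()]; p0=ps[0][0]; R0=ps[0][1]
    w=R0.inv().apply((w.reshape(-1,3)-p0)); w=w[~np.isnan(w[:,0])]
    # tool frame: z down. points in block top and neck top
    m=(abs(w[:,0])<.045)&(abs(w[:,1])<.045)&(w[:,2]>-.06)&(w[:,2]<.06); q=w[m]
    t=q[(abs(q[:,1])<.0095)&(abs(q[:,0])<.02)&(q[:,2]<-.005)]
    h=np.histogram(t[:,2],40); k=h[1][h[0].argmax()]; t=t[abs(t[:,2]-np.median(t[abs(t[:,2]-k)<.003,2]))<.002]
    b=q[(q[:,2]>0)&(q[:,2]<.012)&(abs(q[:,1])<.026)]
    print('necktop z %.4f n%d x %.4f..%.4f'%(np.median(t[:,2]),len(t),*np.percentile(t[:,0],[1,99])))
    if len(b): print('shoulder z %.4f n%d x %.4f..%.4f y %.4f..%.4f'%(np.median(b[:,2]),len(b),*np.percentile(b[:,0],[1,99]),*np.percentile(b[:,1],[1,99])))
    print('underside below TCP: %.4f'%(np.median(t[:,2])+H))
if __name__=='__main__':
    import sys; hand(float(sys.argv[1]))
E
python3 hand.py .076
python3 - <<'E'
from h import *
w=np.load('wsc.npy')
m=(abs(w[...,2]-.01)<.003)&(w[...,0]>.5)&(w[...,0]<.76)&(abs(w[...,1]-.05)<.06); q=w[m]
for e,ax in ((('lo',0)),(('hi',0))):
    P=[]
    for a in np.arange(.56,.735,.01):
        r=q[abs(q[:,0]-a)<.005]
        if len(r)>20: P.append((a,r[:,1].min() if e=='lo' else r[:,1].max()))
    P=np.array(P); print(e,P.round(4).tolist())
print(go([.545,.0497,.24],np.radians(178.7)))
E
```

```text
necktop z -0.0271 n2944 x -0.0072..0.0143
shoulder z 0.0088 n4680 x 0.0014..0.0274 y -0.0226..0.0242
underside below TCP: 0.0489
lo [[0.56, 0.007], [0.57, 0.0066], [0.58, 0.0067], [0.59, 0.0061], [0.6, 0.0058], [0.61, 0.0058], [0.62, 0.0051], [0.63, 0.0054], [0.64, 0.005], [0.65, 0.0062], [0.66, 0.0056], [0.67, 0.0048], [0.68, 0.0041], [0.69, 0.0032], [0.7, 0.0045], [0.71, 0.0076], [0.72, 0.0122], [0.73, 0.0247]]
hi [[0.56, 0.0909], [0.57, 0.0909], [0.58, 0.0901], [0.59, 0.0901], [0.6, 0.0904], [0.61, 0.0902], [0.62, 0.0892], [0.63, 0.0883], [0.64, 0.0529], [0.65, 0.056], [0.66, 0.0562], [0.67, 0.0558], [0.68, 0.0551], [0.69, 0.0556], [0.7, 0.0356], [0.71, 0.0398], [0.72, 0.0449], [0.73, 0.0458]]
row 0.0258 0.6551 0.2986 0.0000 0.0000 0.0137
```

```bash
python3 -m inch '0 0.2 0 0 0 0.0137 1;0 0.4 0 0 0 0.0137 1;0 0.6 0.0 0 0 0.0137 1;0.01 0.65 0.1 0 0 0.0137 1;0.01 0.65 0.1 0 0 0.0137 1'  
python3 -m inch '0 0 0.15 0 0 0 1;0 0 0.35 0 0 0 1;0 0 0.5 0 0 0 1;0 0 0.5 0 0 0 1;0 0 0.5 0 0 0 1' 
python3 -c "
from h import *
print(go([.548,.0488,.1258],np.radians(178.7)))"
```

```text
clock: 15.05
ee_pos: [0.5462, 0.0504, 0.2771]
orientation: [-0.031, -3.136, -0.0]
contact_force: [-0.9, 0.0, -4.7]
gripper_width: 0.0211
grasp_force: 60.9
clock: 15.55
ee_pos: [0.5482, 0.0479, 0.18]
orientation: [-0.037, -3.14, 0.001]
contact_force: [0.6, 0.3, -3.9]
gripper_width: 0.0208
grasp_force: 60.8
row 0.0008 0.0048 0.2712 -0.0003 -0.0006 -0.0005
```

```bash
python3 -m inch '0 0.004 0.1 0 0 0 1;0 0.004 0.2 0 0 0 1;0 0.004 0.27 0 0 0 1;0 0.004 0.27 0 0 0 1;0 0.004 0.27 0 0 0 1' 
python3 hand.py .076
cat > scene_chk.py <<'E'
from h import *
import sys
s=snap('top'); w=cloud(s); p=tool()[0]
m=(abs(w[...,0]-p[0])<.03)&(abs(w[...,1]-p[1])<.03)
s=snap('scene'); f=s['frame'][:,:,::-1]; u,v=proj(s,[.58,.05,.1]).astype(int)
c=f[max(v-60,0):v+60,u-80:u+80]; cv2.imwrite('pics/'+sys.argv[1],cv2.resize(c,None,fx=5,fy=5,interpolation=cv2.INTER_CUBIC))
w=cloud(s); q=w[v-60:v+60,u-80:u+80].reshape(-1,3); 
print('focus px',proj(s,[.577,.0487,.1]),u,v)
E
python3 scene_chk.py sc1.png; python3 -c "
from h import *
print(go([.548,.0488,.1258],np.radians(178.7)))"
```

```text
clock: 16.05
ee_pos: [0.5491, 0.0494, 0.127]
orientation: [0.036, 3.14, 0.0]
contact_force: [0.5, 0.1, -3.5]
gripper_width: 0.0208
grasp_force: 60.8
necktop z -0.0268 n2959 x -0.0069..0.0147
shoulder z 0.0092 n4682 x 0.0017..0.0277 y -0.0227..0.0241
underside below TCP: 0.0492
focus px [318.77827622 215.72841478] 318 216
row 0.0071 -0.0039 0.0080 0.0001 0.0018 0.0001
```

View pics/sc1.png

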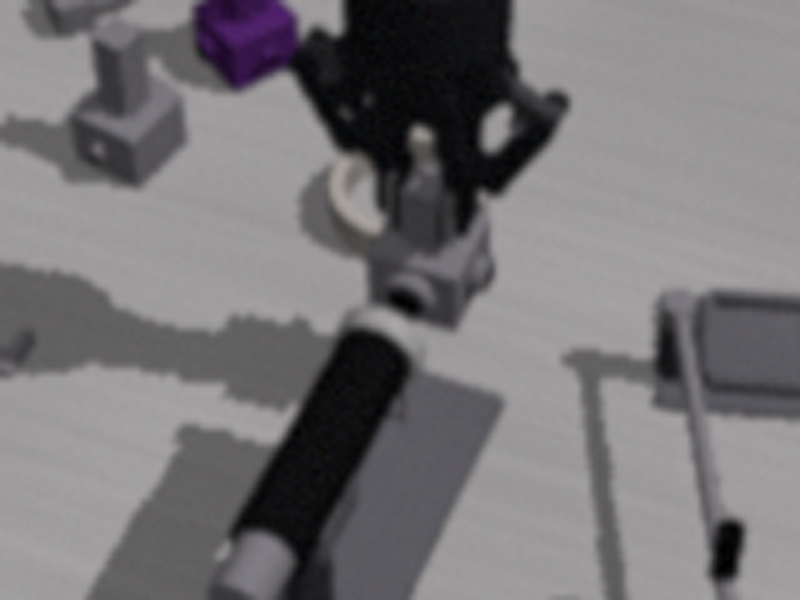

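The port squarely faces the lens: boss at (410,290), rim at (385,330). I'll hold it there.

```bash
python3 -m inch '0.003 0 0 0 0 0 1;0.003 0 0 0 0 0 1;0.003 0 0 0 0 0 1;0.003 0 0 0 0 0 1;0.003 0 0 0 0 0 1' >/dev/null
python3 -m inch '0 0 0 0 0 0 1;0 0 0 0 0 0 1;0 0 0 0 0 0 1;0 0 0 0 0 0 1;0 0 0 0 0 0 1' >/dev/null
python3 -m inch '0 0 0 0 0 0 1;0 0 0 0 0 0 1;0 0 0 0 0 0 1;0 0 0 0 0 0 1' 
python3 -m inch '0 0 0 0 0 0.09 1;0 0 0 0 0 0.18 1;0 0 0 0 0 0.27 1;0 0 0 0 0 0.36 1;0 0 0 0 0 0.45 1' >/dev/null
python3 -m inch '0 0 0 0 0 0.09 1;0 0 0 0 0 0.18 1;0 0 0 0 0 0.27 1;0 0 0 0 0 0.36 1;0 0 0 0 0 0.45 1' >/dev/null
python3 -m inch '0 0 0 0 0 0.09 1;0 0 0 0 0 0.1 1;0 0 0 0 0 0.1 1;0 0 0 0 0 0.1 1'
python3 hand.py .076; python3 -c "
from h import *
print(go([.5445,.0462,.126],np.radians(88.7)))"
```

```text
clock: 17.6
ee_pos: [0.5475, 0.0495, 0.1257]
orientation: [-0.035, -3.141, 0.0]
contact_force: [-0.3, 0.6, -4.8]
gripper_width: 0.0213
grasp_force: 60.8
clock: 19.0
ee_pos: [0.5475, 0.0495, 0.1257]
orientation: [2.244, 2.199, 0.0]
contact_force: [0.3, 0.2, -4.5]
gripper_width: 0.0214
grasp_force: 60.9
necktop z -0.0271 n2958 x -0.0063..0.0153
shoulder z 0.0089 n4681 x 0.0021..0.0283 y -0.0233..0.0234
underside below TCP: 0.0489
row -0.0169 -0.0148 -0.0016 -0.0000 0.0000 0.0013
```

```bash
python3 -m inch '-0.017 -0.014 0 0 0 0 1;-0.017 -0.014 0 0 0 0 1;-0.017 -0.014 0 0 0 0 1;-0.017 -0.014 0 0 0 0 1;-0.017 -0.014 0 0 0 0 1' 
python3 -m inch '0 0 0 0 0 0 1;0 0 0 0 0 0 1;0 0 0 0 0 0 1;0 0 0 0 0 0 1;0 0 0 0 0 0 1' >/dev/null
python3 -m inch '0 0 0 0 0 0 1;0 0 0 0 0 0 1;0 0 0 0 0 0 1;0 0 0 0 0 0 1' 
python3 -m inch '0 0 0 0 0 0.09 1;0 0 0 0 0 0.18 1;0 0 0 0 0 0.27 1;0 0 0 0 0 0.36 1;0 0 0 0 0 0.45 1' >/dev/null
python3 -m inch '0 0 0 0 0 0.09 1;0 0 0 0 0 0.18 1;0 0 0 0 0 0.27 1;0 0 0 0 0 0.36 1;0 0 0 0 0 0.45 1' >/dev/null
python3 -m inch '0 0 0 0 0 0.09 1;0 0 0 0 0 0.1 1;0 0 0 0 0 0.1 1;0 0 0 0 0 0.1 1'
python3 hand.py .076; python3 -c "
from h import *
print(go([.5415,.0494,.126],np.radians(-1.3)))"
```

```text
clock: 19.55
ee_pos: [0.5447, 0.0462, 0.1257]
orientation: [2.246, 2.196, 0.0]
contact_force: [-0.7, -0.1, -4.0]
gripper_width: 0.0209
grasp_force: 60.9
clock: 20.45
ee_pos: [0.5447, 0.0462, 0.1257]
orientation: [2.246, 2.196, 0.0]
contact_force: [0.1, -0.0, -3.6]
gripper_width: 0.0212
grasp_force: 60.9
clock: 21.85
ee_pos: [0.5446, 0.0462, 0.1257]
orientation: [-3.141, 0.032, 0.0]
contact_force: [0.4, -0.8, -4.5]
gripper_width: 0.0209
grasp_force: 60.9
necktop z -0.0271 n2961 x -0.0071..0.0145
shoulder z 0.0089 n4694 x 0.0015..0.0275 y -0.0243..0.0226
underside below TCP: 0.0489
row -0.0160 -0.0156 -0.0016 -0.0000 0.0000 0.0013
```

```bash
python3 -m inch '-0.016 -0.0156 0 0 0 0 1;-0.016 -0.0156 0 0 0 0 1;-0.016 -0.0156 0 0 0 0 1;-0.016 -0.0156 0 0 0 0 1'
python3 - <<'E'
from h import *
s=snap('wrist'); w=cloud(s)
m=(w[...,2]>.09)&(w[...,2]<.13)&(w[...,0]>.59)&(w[...,0]<.8)&(abs(w[...,1]-.05)<.04); p=w[m]
print(len(p),p.min(0),p.max(0))
for a in np.arange(.6,.78,.02):
    q=p[abs(p[:,0]-a)<.01]
    if len(q): print(a.round(2),len(q),q[:,1].min().round(4),q[:,1].max().round(4),q[:,2].max().round(4))
m=(abs(w[...,2]-.01)<.004)&(w[...,0]>.5)&(w[...,0]<.78)&(abs(w[...,1]-.05)<.06); q=w[m]; print('plate',len(q),q.min(0),q.max(0))
E
```

```text
clock: 22.3
ee_pos: [0.5415, 0.0494, 0.1257]
orientation: [3.141, -0.035, 0.0]
contact_force: [-0.6, -0.8, -3.5]
gripper_width: 0.0212
grasp_force: 60.9
10973 [0.60150737 0.02675176 0.10023444] [0.6508634  0.06989587 0.12337188]
0.6 1973 0.0268 0.0698 0.1229
0.62 4592 0.027 0.0699 0.1234
0.64 4403 0.0284 0.0665 0.1198
0.66 5 0.0287 0.0656 0.1047
plate 10957 [0.54174044 0.00434252 0.00600352] [0.67473403 0.09221691 0.01369998]
```

```bash
python3 -m inch '0 0 0 0 0 0 1;0 0 0 0 0 0 1;0 0 0 0 0 0 1;0 0 0 0 0 0 1;0 0 0 0 0 0 1' >/dev/null
python3 -m inch '0 0 0 0 0 0 1;0 0 0 0 0 0 1;0 0 0 0 0 0 1;0 0 0 0 0 0 1;0 0 0 0 0 0 1' 
python3 -m inch '0 0 -0.1 0 0 0 1;0 0 -0.3 0 0 0 1;0 0 -0.5 0 0 0 1;0 0 -0.7 0 0 0 1;0 0 -0.85 0 0 0 1' 
python3 -c "
from h import *
print(go([.40,.22,.30],np.radians(-13)),go([.40,.22,.30],np.radians(13)))"
```

```text
clock: 23.35
ee_pos: [0.5415, 0.0494, 0.1257]
orientation: [-3.141, 0.035, -0.0]
contact_force: [-0.1, 0.1, -3.3]
gripper_width: 0.0211
grasp_force: 60.9
clock: 23.85
ee_pos: [0.5422, 0.0494, 0.2989]
orientation: [-3.141, 0.035, -0.005]
contact_force: [1.0, 0.0, -4.2]
gripper_width: 0.021
grasp_force: 60.9
row -0.7301 -0.8367 -0.0080 -0.0004 -0.0021 0.1301 row -0.7301 -0.8367 -0.0080 0.0001 -0.0021 -0.1587
```

```bash
python3 -m inch '-0.2 -0.2 0 0 0 -0.08 1;-0.4 -0.4 0 0 0 -0.16 1;-0.55 -0.6 0 0 0 -0.16 1;-0.7 -0.8 0 0 0 -0.16 1;-0.73 -0.8 0 0 0 -0.16 1' >/dev/null
python3 -m inch '0 0 0 0 0 0 1;0 0 0 0 0 0 1;0 0 0 0 0 0 1'
cat > tray.py <<'E'
from h import *
import sys
s=snap('wrist',sys.argv[1]); w=cloud(s); np.save('tray.npy',w)
for n in ('nest','keeper_hinge','keeper_knob'):
    for x in nets.landmark_of('wrist',n)[:4]: print(n,np.round(x['xy']),round(x['conf'],2),px2z(s,*x['xy'],dict(nest=.006,keeper_hinge=.0545,keeper_knob=.0745)[n]).round(4))
E
python3 tray.py wt.png
python3 - <<'E'
from h import *
print(tool()[0],yawnow())
w=np.load('tray.npy')
m=(w[...,2]>.0105)&(w[...,2]<.018)&(abs(w[...,0]-.44)<.1)&(abs(w[...,1]-.28)<.16); q=w[m]
print(len(q),np.median(q,0),cv2.minAreaRect(q[:,:2].astype(np.float32)))
# line of floor
m=(w[...,2]>.003)&(w[...,2]<.009)&(abs(w[...,0]-.44)<.1)&(abs(w[...,1]-.28)<.16); print(m.sum(),np.median(w[m],0))
lab=np.uint8(m)*255; cv2.imwrite('pics/m.png',lab)
E
```

```text
clock: 24.65
ee_pos: [0.3998, 0.212, 0.2957]
orientation: [3.121, 0.357, 0.001]
contact_force: [0.4, 0.6, -3.3]
gripper_width: 0.0208
grasp_force: 61.2
nest [209. 120.] 0.8 [0.4169 0.3551 0.006 ]
nest [337. 113.] 0.76 [0.4588 0.2104 0.006 ]
nest [276. 114.] 0.65 [0.4413 0.2795 0.006 ]
keeper_hinge [388.  89.] 0.66 [0.4945 0.1675 0.0545]
keeper_hinge [337. 109.] 0.29 [0.4634 0.2129 0.0545]
keeper_knob [389. 231.] 0.59 [0.3514 0.1295 0.0745]
[0.39979564 0.21193367 0.29556912] 0.22715625205785211
3721 [0.44065315 0.28535077 0.01351318] ((0.42090651392936707, 0.27381035685539246), (0.10995101183652878, 0.24271675944328308), 14.615557670593262)
11389 [0.44624562 0.2825156  0.00551643]
```

View pics/wt.png

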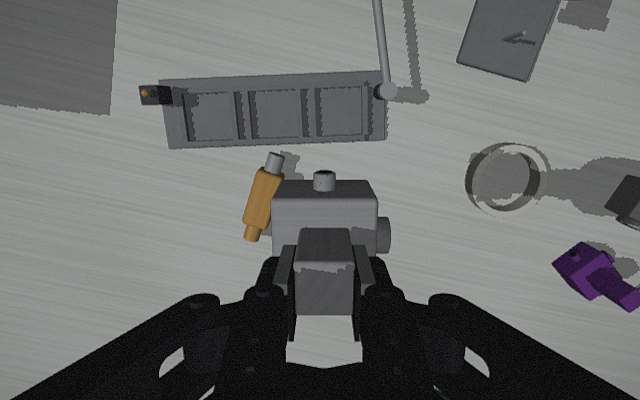

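The tray is at (275,110) with its nests at (209,120), (276,114) and (337,113). The filter is at (262,195) and the hinge at (388,90). Next I'll fit the nests to the depth data.

```bash
cat > fit.py <<'E'
from h import *
from scipy.optimize import differential_evolution as DE
def fit(w):
    m=(w[...,2]>-.01)&(w[...,2]<.02)&(abs(w[...,0]-.44)<.08)&(abs(w[...,1]-.28)<.15); q=w[m]
    # wall points (high) vs floor
    hi=q[q[:,2]>.0105][:,:2]; lo=q[(q[:,2]>.0025)&(q[:,2]<.0085)][:,:2]
    def loc(P,v):
        d=P-v[:2]; c,s_=np.cos(v[2]),np.sin(v[2]); return d@np.array([[c,-s_],[s_,c]])
    def ins(P,v):
        l=loc(P,v); y=np.abs(l[:,1]); y=np.minimum(y,np.abs(y-.076)); r=np.maximum(np.abs(l[:,0]),y)
        return 1/(1+np.exp((r-.027)/.0007))
    f=lambda v: ins(hi,v).sum()-ins(lo,v).sum()*1.0
    r=DE(f,[(.42,.46),(.265,.295),(.1,.4)],seed=1,tol=1e-8,maxiter=150,popsize=12)
    return r.x,r.fun,len(hi),len(lo)
if __name__=='__main__':
    w=np.load('tray.npy'); v,f,a,b=fit(w); print(v.round(4),np.degrees(v[2]).round(2),f,a,b)
    ux=np.array([np.cos(v[2]),np.sin(v[2])]); uy=np.array([-ux[1],ux[0]])
    for k in (-1,0,1): print('nest',k+1,(v[:2]+.076*k*uy).round(4))
E
python3 fit.py
```

```text
[0.44   0.2829 0.2683] 15.37 -5927.4625545854915 3778 11387
nest 0 [0.4601 0.2096]
nest 1 [0.44   0.2829]
nest 2 [0.4199 0.3561]
```

```bash
python3 -c "
from h import *
print(go([.4163,.3551,.15],np.radians(15.37)))"
```

```text
row 0.2418 -0.6790 0.7277 0.0001 0.0002 -0.0262
```

```bash
python3 -m inch '0.1 -0.2 0 0 0 -0.0262 1;0.2 -0.4 0.15 0 0 -0.0262 1;0.24 -0.6 0.35 0 0 -0.0262 1;0.2418 -0.679 0.55 0 0 -0.0262 1;0.2418 -0.679 0.72 0 0 -0.0262 1' >/dev/null
python3 -m inch '0 0 0 0 0 0 1;0 0 0 0 0 0 1;0 0 0 0 0 0 1'
python3 hand.py .076
python3 -c "
from h import *
print(go([.4163,.3551,.07],np.radians(15.37)))"
```

```text
clock: 25.65
ee_pos: [0.4175, 0.3565, 0.1545]
orientation: [-3.111, -0.421, -0.006]
contact_force: [1.0, 0.1, -2.7]
gripper_width: 0.0211
grasp_force: 61.8
necktop z -0.0266 n2966 x -0.0072..0.0145
shoulder z 0.0092 n4722 x 0.0016..0.0277 y -0.0240..0.0228
underside below TCP: 0.0494
row -0.0113 0.0068 0.4249 -0.0013 -0.0033 0.0004
```

```bash
python3 -m inch '0 0 0.2 0 0 0 1;0 0 0.3 0 0 0 1;0 0 0.3 0 0 0 1;0 0 0.3 0 0 0 1;0 0 0.3 0 0 0 1'
python3 -m inch '0 0 0 0 0 0 1;0 0 0 0 0 0 1;0 0 0 0 0 0 1'
python3 -c "
from h import *
print(go([.4163,.3551,.054],np.radians(15.37)))"
```

```text
clock: 26.2
ee_pos: [0.4175, 0.3571, 0.0947]
orientation: [-3.11, -0.422, -0.007]
contact_force: [0.5, 0.8, -4.5]
gripper_width: 0.021
grasp_force: 61.6
clock: 26.5
ee_pos: [0.4159, 0.3562, 0.0925]
orientation: [-3.112, -0.423, -0.002]
contact_force: [-0.5, -0.3, -3.9]
gripper_width: 0.021
grasp_force: 61.6
row 0.0004 0.0059 0.1924 -0.0003 -0.0008 0.0011
```

```bash
python3 -m inch '0 0.004 0.05 0 0 0 1;0 0.004 0.1 0 0 0 1;0 0.004 0.14 0 0 0 1;0 0.004 0.14 0 0 0 1'
python3 -m inch '0 0 0.02 0 0 0 1;0 0 0.035 0 0 0 1;0 0 0.05 0 0 0 1;0 0 0.05 0 0 0 1;0 0 0.05 0 0 0 1'
python3 -c "
from h import *
print(go([.4163,.3551,.054],np.radians(15.37)))"
```

```text
clock: 26.9
ee_pos: [0.414, 0.3538, 0.0612]
orientation: [3.111, 0.423, -0.006]
contact_force: [-0.9, -1.3, -3.8]
gripper_width: 0.0208
grasp_force: 61.8
clock: 27.4
ee_pos: [0.4161, 0.3554, 0.0545]
orientation: [-3.113, -0.423, -0.001]
contact_force: [-0.9, -1.0, 1.9]
gripper_width: 0.0211
grasp_force: 62.5
row 0.0005 0.0015 0.0023 -0.0002 -0.0006 0.0011
```

```bash
python3 -m inch '0 0 0 0 0 0 -0.3;0 0 0 0 0 0 -0.3;0 0 0 0 0 0 -0.3;0 0 0 0 0 0 -0.3' 
python3 -m inch '0 0 -0.2 0 0 0 -0.3;0 0 -0.4 0 0 0 -0.3;0 0 -0.6 0 0 0 -0.3;0 0 -0.7 0 0 0 -0.3;0 0 -0.7 0 0 0 -0.3'
python3 - <<'E'
from h import *
s=snap('wrist','wt2.png'); w=cloud(s)
d=np.hypot(w[...,0]-.42,w[...,1]-.356)
n=w[(d<.025)&(abs(w[...,2]-.082)<.008)]; print('neck',np.median(n,0),cv2.minAreaRect(n[:,:2].astype(np.float32)))
b=w[(d<.05)&(abs(w[...,2]-.046)<.006)]; print('shoulder',np.median(b,0),b[:,2].std(),cv2.minAreaRect(b[:,:2].astype(np.float32)))
s=snap('top'); 
w=cloud(s)
for H in(.094,.112):
    d=np.hypot(w[...,0]-.437,w[...,1]+.176); n=w[(d<.04)&(w[...,2]>.08)]; print('middle neck',len(n),n.mean(0) if len(n) else '')
print(go([.437,-.176,.25],np.radians(30)))
E
```

```text
clock: 27.8
ee_pos: [0.4159, 0.3553, 0.0538]
orientation: [-3.113, -0.423, -0.001]
contact_force: [-0.1, -0.4, 0.2]
gripper_width: 0.0556
grasp_force: 0.0
clock: 28.3
ee_pos: [0.4181, 0.357, 0.1984]
orientation: [-3.109, -0.422, -0.012]
contact_force: [0.8, 0.3, 0.1]
gripper_width: 0.0552
grasp_force: 0.0
neck [0.42110218 0.35742494 0.08128104] ((0.420332133769989, 0.35735177993774414), (0.021914063021540642, 0.02198019064962864), 15.336652755737305)
shoulder [0.42745312 0.36051966 0.04528211] 0.0014910098139779102 ((0.4148506224155426, 0.3670545518398285), (0.057216495275497437, 0.07185151427984238), 11.269143104553223)
middle neck 86 [ 0.4388667  -0.17621838  0.09368943]
middle neck 86 [ 0.4388667  -0.17621838  0.09368943]
row -0.6053 2.5876 -0.2827 -0.0001 -0.0004 -0.1615
```

Short is seated: its neck top is 0.0813, against 0.082 nominal less the known camera bias. Middle hasn't moved, so I'll go over it now.

```bash
python3 -m inch '0 0 -0.2 0 0 0 -1;-0.05 0.2 -0.3 0 0 0 -1;-0.1 0.4 -0.3 0 0 0 -1;-0.15 0.6 -0.3 0 0 0 -1;-0.2 0.85 -0.3 0 0 0 -1' >/dev/null
python3 -m inch '-0.05 0.2 0 0 0 0 -1;-0.1 0.4 0 0 0 0 -1;-0.15 0.6 0 0 0 0 -1;-0.2 0.8 0 0 0 0 -1;-0.22 0.95 0 0 0 0 -1' >/dev/null
python3 -m inch '-0.05 0.2 0 0 0 0 -1;-0.1 0.4 0 0 0 0 -1;-0.15 0.6 0 0 0 0 -1;-0.18 0.78 0 0 0 0 -1;-0.18 0.78 0 0 0 0 -1' >/dev/null
python3 -m inch '0 0 0.05 0 0 0 -1;0 0 0.05 0 0 0 -1;0 0 0.05 0 0 0 -1'
python3 look.py .438 -.176 .094 middle wm1.png; python3 -c "
from h import *
print(tool()[0],yawnow())"
```

```text
clock: 30.2
ee_pos: [0.4367, -0.1718, 0.2421]
orientation: [-3.111, -0.425, 0.004]
contact_force: [-0.7, -0.3, -0.0]
gripper_width: 0.0854
grasp_force: 0.0
neck [ 0.4406 -0.1761  0.0932] 699 ((0.44010353088378906, -0.17640742659568787), (0.02220454066991806, 0.021977124735713005), 77.82215881347656)
block [ 0.4458 -0.1739  0.0394] 1398 ((0.43731626868247986, -0.17577050626277924), (0.04798051342368126, 0.05341195687651634), 77.62686920166016)
 [277. 238.] 0.8 [ 0.3428 -0.1406  0.    ]
 [329. 165.] 0.75 [ 0.4409 -0.1756  0.    ]
_large [314. 200.] 0.96 [ 0.4037 -0.1695  0.022 ]
_large [297. 271.] 0.86 [ 0.32   -0.1719  0.022 ]
_mid [301. 228.] 0.74 [ 0.3702 -0.1632  0.022 ]
_mid [361. 182.] 0.7 [ 0.4356 -0.211   0.022 ]
_small [346. 142.] 0.64 [ 0.471  -0.1841  0.022 ]
_small [261. 225.] 0.64 [ 0.3617 -0.1216  0.022 ]
[ 0.43784292 -0.17266248  0.24404429] 0.2711935164058647
```

View pics/wm1.png

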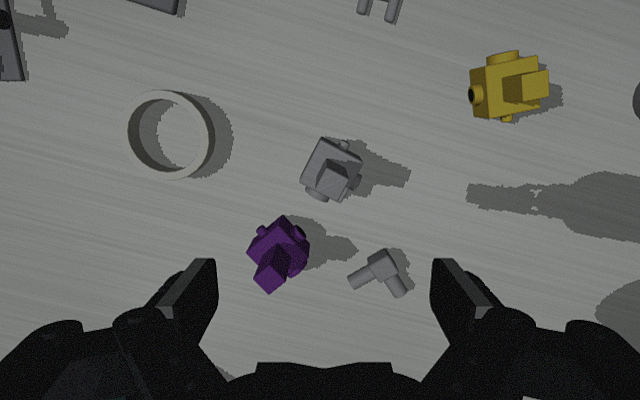

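Middle, grey, is at (332,170), with its large boss down at (314,198), mid at (361,182) and small at (345,143). That gives body yaw 167.8°, so tool yaw -12.2° allows one grasp for all three ports.

```bash
python3 -m inch '0 0 0 0 0 0.09 -0.3;0 0 0 0 0 0.18 -0.3;0 0 0 0 0 0.27 -0.3;0 0 0.2 0 0 0.3078 -0.3;0 0 0.4 0 0 0.3078 -0.3' >/dev/null
python3 -m inch '0 0 0 0 0 0 -0.3;0 0 0 0 0 0 -0.3;0 0 0 0 0 0 -0.3'
python3 look.py .440 -.176 .094 middle wm2.png;python3 -c "
from h import *
print(go([.44,-.1763,.055],np.radians(-12.2)))"
```

```text
clock: 31.25
ee_pos: [0.4392, -0.1738, 0.1661]
orientation: [3.123, -0.334, 0.006]
contact_force: [0.2, -0.2, 0.0]
gripper_width: 0.0553
grasp_force: 0.0
neck [ 0.4411 -0.1764  0.0932] 1199 ((0.44040507078170776, -0.17624719440937042), (0.021802827715873718, 0.02211027592420578), 77.672607421875)
block [ 0.4457 -0.177   0.0393] 2302 ((0.4398655593395233, -0.17624974250793457), (0.04807823523879051, 0.048548780381679535), 77.51725006103516)
 [328. 182.] 0.95 [ 0.4392 -0.1768  0.    ]
 [315. 286.] 0.83 [ 0.3427 -0.1437  0.    ]
_large [351. 311.] 0.94 [ 0.3232 -0.1731  0.022 ]
_large [326. 227.] 0.78 [ 0.4064 -0.1678  0.022 ]
_mid [331. 269.] 0.93 [ 0.3673 -0.1639  0.022 ]
_mid [367. 184.] 0.86 [ 0.4358 -0.2085  0.022 ]
_small [331. 145.] 0.6 [ 0.4732 -0.1863  0.022 ]
_small [285. 288.] 0.55 [ 0.3579 -0.1203  0.022 ]
row 0.0084 0.0111 0.5513 0.0004 -0.0017 -0.0003
```

```bash
python3 -m inch '0.006 0.011 0.2 0 0 0 -0.3;0.006 0.011 0.4 0 0 0 -0.3;0.006 0.011 0.5 0 0 0 -0.3;0.006 0.011 0.545 0 0 0 -0.3;0.006 0.011 0.545 0 0 0 -0.3' 
python3 -m inch '0 0 0 0 0 0 0.5;0 0 0 0 0 0 1;0 0 0 0 0 0 1;0 0 0 0 0 0 1;0 0 0 0 0 0 1' 60
python3 -m inch '0 0 -0.1 0 0 0 1;0 0 -0.3 0 0 0 1;0 0 -0.5 0 0 0 1;0 0 -0.7 0 0 0 1;0 0 -0.9 0 0 0 1' 
python3 -m inch '0 0 -0.15 0 0 -0.09 1;0 0 -0.3 0 0 -0.18 1;0 0 -0.35 0 0 -0.27 1;0 0 -0.35 0 0 -0.36 1;0 0 -0.35 0 0 -0.45 1' >/dev/null
python3 -m inch '0 0 0 0 0 -0.09 1;0 0 0 0 0 -0.18 1;0 0 0 0 0 -0.27 1;0 0 0 0 0 -0.36 1;0 0 0 0 0 -0.45 1' >/dev/null
python3 -m inch '0 0 0 0 0 -0.09 1;0 0 0 0 0 -0.18 1;0 0 0 0 0 -0.27 1;0 0 0 0 0 -0.36 1;0 0 0 0 0 -0.45 1' >/dev/null
python3 -m inch '0 0 0 0 0 -0.09 1;0 0 0 0 0 -0.18 1;0 0 0 0 0 -0.27 1;0 0 0 0 0 -0.36 1;0 0 0 0 0 -0.45 1' >/dev/null
python3 -m inch '0 0 0 0 0 -0.09 1;0 0 0 0 0 -0.18 1;0 0 0 0 0 -0.27 1;0 0 0 0 0 -0.32 1;0 0 0 0 0 -0.32 1' 
python3 hand.py .094
python3 -c "
from h import *
print(go([.548,.0488,.30],np.radians(178.7)))"
```

```text
clock: 32.0
ee_pos: [0.4376, -0.1754, 0.0539]
orientation: [-3.123, 0.335, 0.003]
contact_force: [0.7, -0.3, 0.2]
gripper_width: 0.0554
grasp_force: 0.0
clock: 32.5
ee_pos: [0.4398, -0.1764, 0.0565]
orientation: [3.123, -0.335, 0.005]
contact_force: [0.3, -1.3, 6.0]
gripper_width: 0.021
grasp_force: 59.1
clock: 33.0
ee_pos: [0.4373, -0.1751, 0.2354]
orientation: [-3.123, 0.335, 0.002]
contact_force: [0.7, -0.2, -3.7]
gripper_width: 0.0214
grasp_force: 59.5
clock: 35.5
ee_pos: [0.4375, -0.1753, 0.3037]
orientation: [-0.039, -3.14, -0.001]
contact_force: [-1.0, -0.4, -3.7]
gripper_width: 0.0213
grasp_force: 59.6
necktop z -0.0368 n3339 x -0.0096..0.0118
shoulder z 0.0057 n472 x 0.0104..0.0118 y -0.0095..0.0116
underside below TCP: 0.0572
row -0.5215 1.1351 0.0192 0.0004 -0.0009 -0.0026
```

```bash
python3 -m inch '-0.1 0.2 0 0 0 0 1;-0.2 0.4 0 0 0 0 1;-0.3 0.6 0 0 0 0 1;-0.4 0.8 0 0 0 0 1;-0.5 1 0 0 0 0 1' >/dev/null
python3 -m inch '-0.02 0.14 0.1 0 0 0 1;-0.02 0.14 0.3 0 0 0 1;-0.02 0.14 0.5 0 0 0 1;-0.02 0.14 0.6 0 0 0 1;-0.02 0.14 0.6 0 0 0 1' >/dev/null
python3 -m inch '0 0 0 0 0 0 1;0 0 0 0 0 0 1;0 0 0 0 0 0 1'
python3 -c "
from h import *
print(go([.5461,.0496,.1343],np.radians(178.7)))"
```

```text
clock: 36.85
ee_pos: [0.5495, 0.0496, 0.187]
orientation: [0.04, 3.137, 0.0]
contact_force: [0.0, 0.9, -3.3]
gripper_width: 0.021
grasp_force: 60.6
row 0.0182 -0.0007 0.2637 0.0002 0.0026 -0.0019
```

```bash
python3 -m inch '0.01 0 0.1 0 0 0 1;0.014 0 0.2 0 0 0 1;0.014 0 0.262 0 0 0 1;0.014 0 0.262 0 0 0 1;0.014 0 0.262 0 0 0 1' >/dev/null
python3 -m inch '0 0 0 0 0 0 1;0 0 0 0 0 0 1;0 0 0 0 0 0 1'
python3 scene_chk.py sc2.png; python3 -c "
from h import *
print(go([.5461,.0496,.1343],np.radians(178.7)))"
```

```text
clock: 37.65
ee_pos: [0.5458, 0.0498, 0.1332]
orientation: [0.039, 3.14, 0.0]
contact_force: [-0.2, 1.0, -3.5]
gripper_width: 0.0212
grasp_force: 60.7
focus px [318.77827622 215.72841478] 318 216
row -0.0032 -0.0008 -0.0077 0.0000 0.0005 -0.0015
```

View pics/sc2.png

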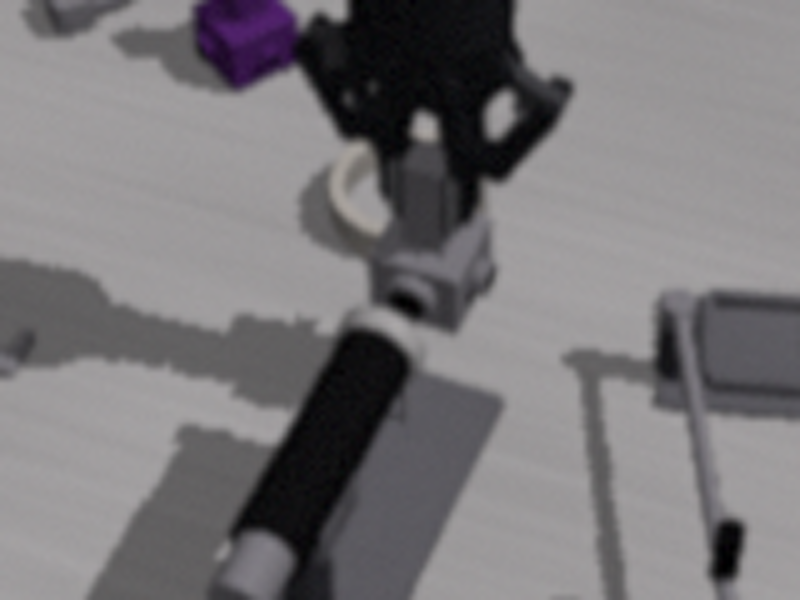

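The large port faces the lens again: boss at (410,290). I'll run the same sequence for the mid and small ports.

```bash
python3 -m inch '0 0 -0.005 0 0 0 1;0 0 -0.005 0 0 0 1;0 0 -0.005 0 0 0 1;0 0 -0.005 0 0 0 1;0 0 -0.005 0 0 0 1' >/dev/null
python3 -m inch '0 0 0 0 0 0 1;0 0 0 0 0 0 1;0 0 0 0 0 0 1;0 0 0 0 0 0 1;0 0 0 0 0 0 1' >/dev/null
python3 -m inch '0 0 0 0 0 0 1;0 0 0 0 0 0 1;0 0 0 0 0 0 1;0 0 0 0 0 0 1' 
python3 -m inch '0 0 0 0 0 0.09 1;0 0 0 0 0 0.18 1;0 0 0 0 0 0.27 1;0 0 0 0 0 0.36 1;0 0 0 0 0 0.45 1' >/dev/null
python3 -m inch '0 0 0 0 0 0.09 1;0 0 0 0 0 0.18 1;0 0 0 0 0 0.27 1;0 0 0 0 0 0.36 1;0 0 0 0 0 0.45 1' >/dev/null
python3 -m inch '-0.0055 -0.0055 0 0 0 0.09 1;-0.0055 -0.0055 0 0 0 0.1 1;-0.0055 -0.0055 0 0 0 0.1 1;-0.0055 -0.0055 0 0 0 0.1 1;-0.0055 -0.0055 0 0 0 0.1 1'
python3 hand.py .094; python3 -c "
from h import *
print(go([.545,.0485,.1343],np.radians(88.7)))"
```

```text
clock: 39.15
ee_pos: [0.5452, 0.0497, 0.1333]
orientation: [-0.039, -3.141, -0.0]
contact_force: [0.0, 0.6, -4.2]
gripper_width: 0.0212
grasp_force: 60.7
clock: 40.65
ee_pos: [0.5442, 0.0485, 0.1333]
orientation: [-2.247, -2.195, -0.0]
contact_force: [-0.2, 0.5, -3.3]
gripper_width: 0.0215
grasp_force: 60.8
necktop z -0.0369 n3352 x -0.0088..0.0126
shoulder z 0.0055 n467 x 0.0114..0.0127 y -0.0103..0.0108
underside below TCP: 0.0571
row -0.0002 0.0039 -0.0050 0.0000 -0.0000 -0.0007
```

```bash
python3 -m inch '-0.002 0.003 -0.003 0 0 0 1;-0.002 0.003 -0.003 0 0 0 1;-0.002 0.003 -0.003 0 0 0 1;-0.002 0.003 -0.003 0 0 0 1;-0.002 0.003 -0.003 0 0 0 1' >/dev/null
python3 -m inch '0 0 0 0 0 0 1;0 0 0 0 0 0 1;0 0 0 0 0 0 1;0 0 0 0 0 0 1;0 0 0 0 0 0 1' >/dev/null
python3 -m inch '0 0 0 0 0 0 1;0 0 0 0 0 0 1;0 0 0 0 0 0 1;0 0 0 0 0 0 1' 
python3 -m inch '0 0 0 0 0 0.09 1;0 0 0 0 0 0.18 1;0 0 0 0 0 0.27 1;0 0 0 0 0 0.36 1;0 0 0 0 0 0.45 1' >/dev/null
python3 -m inch '0 0 0 0 0 0.09 1;0 0 0 0 0 0.18 1;0 0 0 0 0 0.27 1;0 0 0 0 0 0.36 1;0 0 0 0 0 0.45 1' >/dev/null
python3 -m inch '-0.0055 -0.0055 0 0 0 0.09 1;-0.0055 -0.0055 0 0 0 0.1 1;-0.0055 -0.0055 0 0 0 0.1 1;-0.0055 -0.0055 0 0 0 0.1 1;-0.0055 -0.0055 0 0 0 0.1 1' >/dev/null
python3 -m inch '0 0 0 0 0 0 1;0 0 0 0 0 0 1;0 0 0 0 0 0 1;0 0 0 0 0 0 1;0 0 0 0 0 0 1' 
python3 hand.py .094; python3 -c "
from h import *
print(go([.5437,.0496,.1343],np.radians(-1.3)))"
python3 -m inch '0 0 0 0 0 0 1;0 0 0 0 0 0 1;0 0 0 0 0 0 1;0 0 0 0 0 0 1;0 0 0 0 0 0 1' >/dev/null
python3 -m inch '0 0 0 0 0 0 1;0 0 0 0 0 0 1;0 0 0 0 0 0 1;0 0 0 0 0 0 1;0 0 0 0 0 0 1'
```

```text
clock: 42.1
ee_pos: [0.5448, 0.0481, 0.1339]
orientation: [2.249, 2.193, 0.0]
contact_force: [0.0, -0.2, -3.5]
gripper_width: 0.0215
grasp_force: 60.8
clock: 44.1
ee_pos: [0.5435, 0.0491, 0.1339]
orientation: [-3.141, 0.039, 0.0]
contact_force: [-0.5, -0.3, -4.3]
gripper_width: 0.0215
grasp_force: 60.8
necktop z -0.0370 n3338 x -0.0095..0.0118
shoulder z 0.0055 n473 x 0.0104..0.0118 y -0.0112..0.0098
underside below TCP: 0.0570
row 0.0006 -0.0028 -0.0022 -0.0000 0.0000 -0.0014
clock: 45.15
ee_pos: [0.5435, 0.0491, 0.1339]
orientation: [-3.141, 0.039, 0.0]
contact_force: [0.1, 0.1, -3.5]
gripper_width: 0.0214
grasp_force: 60.8
```

```bash
python3 -m inch '0 0 -0.1 0 0 0 1;0 0 -0.3 0 0 0 1;0 0 -0.5 0 0 0 1;0 0 -0.7 0 0 0 1;0 0 -0.75 0 0 0 1' >/dev/null
python3 -m inch '-0.1 -0.2 0 0 0 -0.09 1;-0.2 -0.4 0 0 0 -0.18 1;-0.3 -0.6 0 0 0 -0.185 1;-0.4 -0.8 0 0 0 -0.185 1;-0.5 -1 0 0 0 -0.185 1' >/dev/null
python3 -m inch '0 0 0 0 0 0 1;0 0 0 0 0 0 1;0 0 0 0 0 0 1'
python3 -c "
from h import *
print(go([.4388,.2826,.10],np.radians(15.37)))"
```

```text
clock: 46.45
ee_pos: [0.4484, 0.2507, 0.2827]
orientation: [3.113, 0.416, -0.002]
contact_force: [0.9, 0.4, -3.5]
gripper_width: 0.0215
grasp_force: 61.7
row -0.0033 -0.1674 0.9135 0.0006 0.0010 -0.0018
```

```bash
python3 -m inch '0 -0.1 0.1 0 0 -0.002 1;-0.003 -0.167 0.3 0 0 -0.002 1;-0.003 -0.167 0.5 0 0 -0.002 1;-0.003 -0.167 0.7 0 0 -0.002 1;-0.003 -0.167 0.9 0 0 -0.002 1' >/dev/null
python3 -m inch '0 0 0 0 0 0 1;0 0 0 0 0 0 1;0 0 0 0 0 0 1;0 0 0 0 0 0 1'
python3 -c "
from h import *
print(go([.4388,.2826,.0625],np.radians(15.37)))"
```

```text
clock: 47.35
ee_pos: [0.4416, 0.2845, 0.1068]
orientation: [-3.111, -0.42, -0.008]
contact_force: [-0.7, 0.3, -2.9]
gripper_width: 0.021
grasp_force: 61.7
row -0.0173 0.0056 0.2216 -0.0009 -0.0033 -0.0001
```

```bash
python3 -m inch '0 0 0.05 0 0 0 1;0 0 0.05 0 0 0 1;0 0 0.05 0 0 0 1;0 0 0.05 0 0 0 1;0 0 0.05 0 0 0 1'
python3 -m inch '0 0 0 0 0 0 1;0 0 0 0 0 0 1;0 0 0 0 0 0 1'
python3 -c "
from h import *
print(go([.4388,.2826,.0625],np.radians(15.37)))"
```

```text
clock: 47.85
ee_pos: [0.4393, 0.2837, 0.094]
orientation: [-3.113, -0.421, -0.0]
contact_force: [0.4, -0.3, -3.1]
gripper_width: 0.0211
grasp_force: 61.7
clock: 48.15
ee_pos: [0.4393, 0.2836, 0.0939]
orientation: [-3.113, -0.421, -0.0]
contact_force: [0.5, -0.0, -3.2]
gripper_width: 0.0215
grasp_force: 61.7
row -0.0035 0.0042 0.1570 -0.0000 -0.0000 0.0003
```

```bash
python3 -m inch '-0.0035 0.004 0.05 0 0 0 1;-0.0035 0.004 0.1 0 0 0 1;-0.0035 0.004 0.13 0 0 0 1;-0.0035 0.004 0.15 0 0 0 1;-0.0035 0.004 0.15 0 0 0 1'
python3 -m inch '0 0 0.01 0 0 0 1;0 0 0.01 0 0 0 1;0 0 0.015 0 0 0 1;0 0 0.015 0 0 0 1'
```

```text
clock: 48.65
ee_pos: [0.4385, 0.2824, 0.0632]
orientation: [3.113, 0.421, -0.002]
contact_force: [0.2, 0.0, -3.6]
gripper_width: 0.0211
grasp_force: 61.7
clock: 49.05
ee_pos: [0.4392, 0.2828, 0.0625]
orientation: [-3.113, -0.421, -0.001]
contact_force: [-3.0, -2.9, 8.5]
gripper_width: 0.0213
grasp_force: 63.4
```

```bash
python3 -m inch '0 0 0 0 0 0 -0.3;0 0 0 0 0 0 -0.3;0 0 0 0 0 0 -0.3;0 0 0 0 0 0 -0.3' >/dev/null
python3 -m inch '0 0 -0.2 0 0 0 -0.3;0 0 -0.4 0 0 0 -0.3;0 0 -0.6 0 0 0 -0.3;0 0 -0.8 0 0 0 -0.3;0 0 -0.9 0 0 0 -0.3' >/dev/null
python3 -m inch '0 0 -0.2 0 0 0 1;0 0 -0.2 0 0 0 1;0 0 -0.2 0 0 0 1;0 0 -0.2 0 0 0 1;0 0 -0.2 0 0 0 1'
python3 - <<'E'
from h import *
s=snap('wrist','wt3.png'); w=cloud(s)
for c,H in (((.42,.356),.082),((.44,.283),.100)):
    d=np.hypot(w[...,0]-c[0],w[...,1]-c[1]); n=w[(d<.025)&(abs(w[...,2]-H)<.01)]; print('neck',np.median(n,0),cv2.minAreaRect(n[:,:2].astype(np.float32)))
for cam in ('wrist','top','scene'):
    if cam!='wrist': s=snap(cam)
    for n,z in (('keeper_knob',.0745),('keeper_hinge',.0545)):
        for x in nets.landmark_of(cam,n)[:2]: print(cam,n,np.round(x['xy']),round(x['conf'],2),px2z(s,*x['xy'],z).round(4))
    w=cloud(s); m=(w[...,2]>.082)&(w[...,2]<.095)&(abs(w[...,0]-.64)<.03)&(abs(w[...,1]-.22)<.03); print(cam,m.sum(),np.median(w[m],0) if m.any() else '')
E
```

```text
clock: 50.45
ee_pos: [0.4379, 0.2821, 0.279]
orientation: [3.112, 0.421, -0.005]
contact_force: [0.3, -0.2, -0.3]
gripper_width: -0.0002
grasp_force: 0.0
neck [0.42055736 0.35794292 0.08132415] ((0.41969648003578186, 0.35853126645088196), (0.02193879708647728, 0.022329160943627357), 15.378647804260254)
neck [0.44064008 0.28365043 0.09930731] ((0.43998974561691284, 0.2834738492965698), (0.022161878645420074, 0.02142513170838356), 15.587374687194824)
wrist keeper_knob [447. 148.] 0.19 [0.4938 0.1745 0.0745]
wrist keeper_hinge [448. 147.] 0.59 [0.4946 0.167  0.0545]
wrist keeper_hinge [255. 191.] 0.5 [0.3971 0.347  0.0545]
wrist 0 
top keeper_knob [219. 154.] 0.57 [0.637  0.2318 0.0745]
top keeper_hinge [241. 214.] 0.66 [0.4845 0.1728 0.0545]
top keeper_hinge [289. 177.] 0.6 [0.5831 0.0528 0.0545]
top 25 [0.64106889 0.22909101 0.09205732]
scene keeper_knob [386. 263.] 0.61 [0.6364 0.2341 0.0745]
scene keeper_hinge [307. 264.] 0.63 [0.688  0.0627 0.0545]
scene keeper_hinge [372. 215.] 0.57 [0.4893 0.1624 0.0545]
scene 32 [0.64648074 0.23010237 0.08829054]
```

View pics/wt3.png

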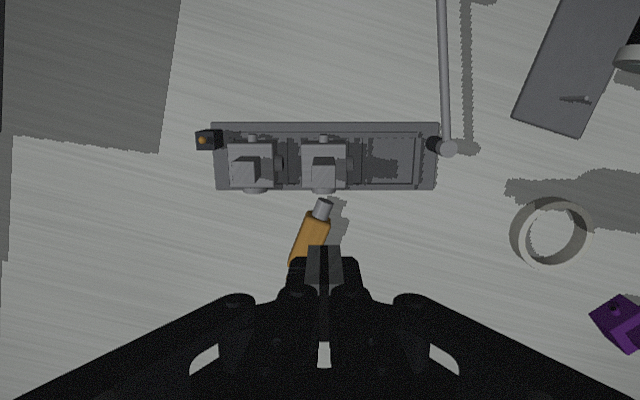

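Both bodies are seated, with neck tops at 0.081 and 0.099. The knob is at about (0.642,0.2295), with the bar at heading 22.6°. I'll go round to the near side of the knob with the fingers closed.

```bash
python3 -m inch '0.2 0.15 0 0 0 -0.09 1;0.4 0.3 0 0 0 -0.18 1;0.6 0.45 0 0 0 -0.27 1;0.8 0.6 0 0 0 -0.36 1;0.936 0.685 0 0 0 -0.45 1' >/dev/null
python3 -m inch '0 0 0.1 0 0 -0.09 1;0 0 0.2 0 0 -0.18 1;0 0 0.3 0 0 -0.27 1;0 0 0.39 0 0 -0.36 1;0 0 0.39 0 0 -0.45 1' >/dev/null
python3 -m inch '0 0 0 0 0 -0.09 1;0 0 0 0 0 -0.18 1;0 0 0 0 0 -0.18 1;0 0 0 0 0 -0.18 1;0 0 0 0 0 -0.18 1'
python3 - <<'E'
from h import *
print(go([.655,.1995,.066],np.radians(112.6)))
s=snap('wrist','wk.png'); w=cloud(s)
m=(w[...,2]>.07)&(w[...,2]<.1)&(np.hypot(w[...,0]-.642,w[...,1]-.23)<.025); p=w[m]; print(len(p),np.median(p,0) if len(p) else '',p.min(0),p.max(0))
E
```

```text
clock: 52.4
ee_pos: [0.6556, 0.2002, 0.2029]
orientation: [1.746, 2.612, -0.0]
contact_force: [0.2, 0.2, -0.5]
gripper_width: 0.0001
grasp_force: 0.0
row -0.0022 -0.0044 0.6845 -0.0000 0.0000 -0.0015
329 [0.64261247 0.23181772 0.08966882] [0.63610561 0.22407238 0.07058728] [0.64963161 0.23771829 0.09181248]
```

View pics/wk.png

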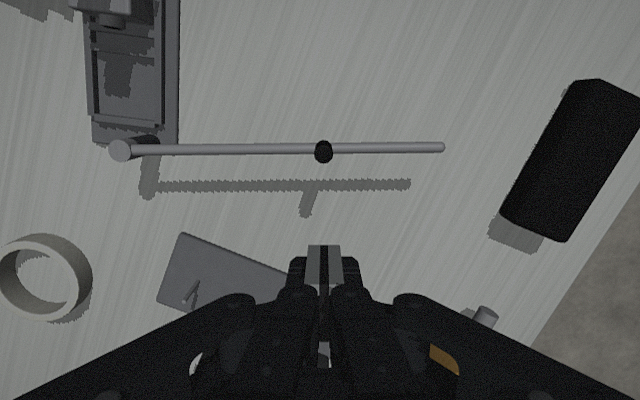

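The knob is at (323,151), lined up with the fingers. I'll descend and push it along the arc.

```bash
python3 -m inch '0 0 0.2 0 0 0 1;0 0 0.4 0 0 0 1;0 0 0.6 0 0 0 1;0 0 0.684 0 0 0 1;0.03 0 0.684 0 0 0 1' >/dev/null
python3 -m inch '0.02 0 0 0 0 0 1;0.04 0 0 0 0 0 1;0.045 0 0 0 0 0 1;0.045 0 0 0 0 0 1;0.045 0 0 0 0 0 1'
python3 -m inch '0.086 0.005 0 0 0 -0.067 1;0.171 0.001 0 0 0 -0.133 1;0.256 -0.012 0 0 0 -0.2 1;0.339 -0.034 0 0 0 -0.267 1;0.42 -0.064 0 0 0 -0.333 1'
python3 -m inch '0 0 0 0 0 0 1;0 0 0 0 0 0 1;0 0 0 0 0 0 1'
python3 - <<'E'
from h import *
s=snap('wrist'); w=cloud(s); p,R=tool(); q=R.inv().apply(w.reshape(-1,3)-p); q=q[~np.isnan(q[:,0])]; z=w.reshape(-1,3)[~np.isnan(w.reshape(-1,3)[:,0])][:,2]
m=(z>.078)&(z<.095)&(abs(q[:,1])<.03)&(q[:,0]>.012)&(q[:,0]<.05); print(m.sum(),q[m].min(0),q[m].max(0)); print(p,np.degrees(yawnow()))
E
```

```text
clock: 53.45
ee_pos: [0.6505, 0.2143, 0.0673]
orientation: [1.742, 2.613, 0.002]
contact_force: [-1.1, -0.6, -0.7]
gripper_width: -0.0002
grasp_force: 0.0
clock: 53.95
ee_pos: [0.6059, 0.287, 0.0665]
orientation: [1.002, 2.977, 0.0]
contact_force: [0.3, -0.1, 0.2]
gripper_width: 0.0002
grasp_force: 0.3
clock: 54.25
ee_pos: [0.6065, 0.2861, 0.0663]
orientation: [1.011, 2.974, 0.0]
contact_force: [-0.6, -0.4, -0.3]
gripper_width: -0.0
grasp_force: 0.0
1380 [ 0.01204928 -0.0073167  -0.02548727] [ 0.03175434  0.00638376 -0.01177768]
[0.60647299 0.28602477 0.0662411 ] 142.4490041177744
```

```bash
python3 -m inch '0.086 0.005 0 0 0 -0.067 1;0.171 0.001 0 0 0 -0.133 1;0.256 -0.012 0 0 0 -0.2 1;0.339 -0.034 0 0 0 -0.267 1;0.42 -0.064 0 0 0 -0.333 1' >/dev/null
python3 -m inch '0 0 0 0 0 0 1;0 0 0 0 0 0 1;0 0 0 0 0 0 1'
python3 - <<'E'
from h import *
s=snap('wrist','wk2.png'); w=cloud(s); p,R=tool(); W=w.reshape(-1,3); W=W[~np.isnan(W[:,0])]; q=R.inv().apply(W-p); z=W[:,2]
m=(z>.086)&(z<.095)&(abs(q[:,1])<.03)&(q[:,0]>.012)&(q[:,0]<.05); print(m.sum(),q[m].min(0),q[m].max(0),q[m].mean(0)); print(p,np.degrees(yawnow()))
k=p+R.apply([q[m][:,0].max()-.007,q[m][:,1].mean(),0])
d=k[:2]-[.4945,.1675]; print('knob',k,'r',np.hypot(*d),'angle left deg',105.37-np.degrees(np.arctan2(d[1],d[0])))
E
```

```text
clock: 55.1
ee_pos: [0.5325, 0.3272, 0.0663]
orientation: [0.209, 3.134, 0.001]
contact_force: [0.5, -0.1, -0.8]
gripper_width: 0.0
grasp_force: 0.0
1162 [ 0.01749806 -0.00760506 -0.02570554] [ 0.03126041  0.00601387 -0.01981778] [ 0.02502385 -0.00088736 -0.02337164]
[0.53248274 0.32726096 0.06629585] 172.3973740163672
knob [0.5083182  0.3295911  0.06627585] r 0.16267902950508328 angle left deg 20.24266024562145
```

View pics/wk2.png

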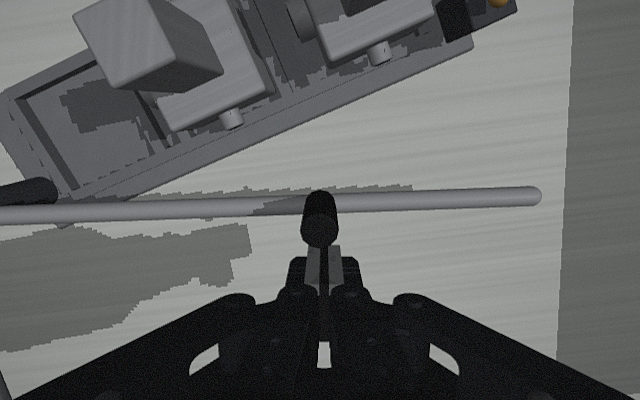

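The bar follows, with the knob at (320,225) against the fingers and about 20° left.

```bash
python3 -m inch '0.043 0.005 0 0 0 -0.033 1;0.086 0.008 0 0 0 -0.067 1;0.172 0.0075 0 0 0 -0.133 1;0.2436 0 0 0 0 -0.189 1;0.2436 0 0 0 0 -0.189 1' 
python3 -m inch '0.015 0 0 0 0 -0.011 1;0.03 0 0 0 0 -0.022 1;0.042 0 0 0 0 -0.033 1;0.042 0 0 0 0 -0.033 1'
cat > kn.py <<'E'
from h import *
s=snap('wrist'); w=cloud(s); p,R=tool(); W=w.reshape(-1,3); W=W[~np.isnan(W[:,0])]; q=R.inv().apply(W-p); z=W[:,2]
m=(z>.086)&(z<.0935)&(abs(q[:,1])<.03)&(q[:,0]>.012)&(q[:,0]<.05)
k=p+R.apply([q[m][:,0].max()-.007,q[m][:,1].mean(),0]); d=k[:2]-[.4945,.1675]
print(p,np.degrees(yawnow()),'knob',k,'tool x',q[m][:,0].max()-.007,'left deg',105.37-np.degrees(np.arctan2(d[1],d[0])))
E
python3 kn.py
```

```text
clock: 55.65
ee_pos: [0.4821, 0.3335, 0.0658]
orientation: [0.261, -3.13, 0.001]
contact_force: [0.6, -1.2, 0.8]
gripper_width: -0.0002
grasp_force: 0.0
clock: 56.05
ee_pos: [0.4753, 0.3326, 0.0663]
orientation: [-0.342, 3.122, 0.0]
contact_force: [1.0, -0.3, 0.5]
gripper_width: -0.0003
grasp_force: 0.6
[0.47533666 0.3325817  0.06631058] -167.50945243444374 knob [0.43489029 0.31637697 0.06626782] tool x 0.04299383109975247 left deg -6.450956483026104
```

```bash
python3 -m inch '0.005 0 0 0 0 -0.006 1;0.01 0 0 0 0 -0.011 1;0.01 0 0 0 0 -0.011 1'
python3 -m inch '0.005 0 0 0 0 0 1;0.01 0 0 0 0 0 1;0.01 0 0 0 0 0 1'
python3 - <<'E'
from h import *
s=snap('wrist','wk3.png'); w=cloud(s)
m=(w[...,2]>.05)&(w[...,2]<.0625)&(abs(w[...,0]-.45)<.09)&(w[...,1]>.16)&(w[...,1]<.45); q=w[m]
print(len(q))
for y in np.arange(.19,.44,.02):
    r=q[abs(q[:,1]-y)<.004]
    if len(r): print(y.round(2),len(r),np.median(r,0).round(4))
E
```

```text
clock: 56.4
ee_pos: [0.4748, 0.3327, 0.0665]
orientation: [-0.37, 3.115, 0.002]
contact_force: [6.8, 0.7, -3.8]
gripper_width: 0.0001
grasp_force: 3.3
clock: 56.7
ee_pos: [0.4734, 0.3325, 0.0666]
orientation: [-0.369, 3.114, 0.002]
contact_force: [6.5, 1.6, -4.0]
gripper_width: -0.0001
grasp_force: 3.7
10226
0.19 235 [0.4856 0.1911 0.0573]
0.21 381 [0.482  0.2102 0.0576]
0.23 363 [0.4774 0.2299 0.0576]
0.25 366 [0.4729 0.25   0.0577]
0.27 196 [0.4703 0.2702 0.0581]
0.29 483 [0.462  0.2915 0.0576]
0.31 362 [0.4591 0.3099 0.0576]
0.33 133 [0.4515 0.3319 0.0576]
0.35 602 [0.4476 0.3492 0.0574]
0.37 371 [0.4455 0.37   0.0576]
0.39 354 [0.4409 0.3898 0.0578]
0.41 410 [0.436  0.4102 0.0576]
```

View pics/wk3.png

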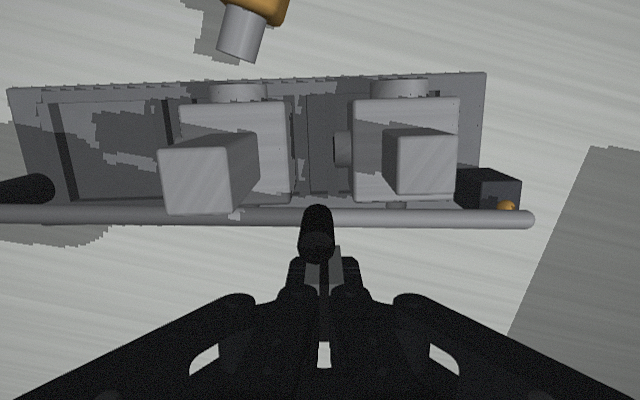

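The bar rests against the ball at (507,205), with about 2.6° left. I'll push through it.

```bash
python3 -m inch '0.01 0 0 0 0 0 1;0.02 0 0 0 0 0 1;0.02 0 0 0 0 0 1'
python3 -m inch '0.01 0 0 0 0 0 1;0.02 0 0 0 0 0 1;0.02 0 0 0 0 0 1'
```

```text
clock: 57.05
ee_pos: [0.4665, 0.3306, 0.066]
orientation: [0.369, -3.119, 0.0]
contact_force: [0.5, 0.4, -0.2]
gripper_width: -0.0
grasp_force: 0.4
clock: 57.35
ee_pos: [0.4662, 0.3306, 0.0664]
orientation: [-0.37, 3.112, 0.002]
contact_force: [10.9, 1.3, -8.4]
gripper_width: -0.0001
grasp_force: 5.6
```

```bash
python3 -m inch '0.005 0 0 0 0 0 1;0.008 0 0 0 0 0 1;0.008 0 0 0 0 0 1'
python3 -m inch '-0.05 0 0 0 0 0 1;-0.15 0 0 0 0 0 1;-0.25 0 0 0 0 0 1;-0.25 0 -0.2 0 0 0 1;-0.25 0 -0.4 0 0 0 1'
python3 -m inch '0 0 -0.2 0 0 0 1;0 0 -0.3 0 0 0 1;0 0 -0.3 0 0 0 1;0 0 -0.3 0 0 0 1;0 0 -0.3 0 0 0 1'
python3 - <<'E'
from h import *
s=snap('wrist','wk4.png'); w=cloud(s)
m=(w[...,2]>.053)&(w[...,2]<.0625)&(abs(w[...,0]-.45)<.09)&(w[...,1]>.18)&(w[...,1]<.43); q=w[m]
P=np.array([np.median(q[abs(q[:,1]-y)<.004],0) for y in (.20,.22,.24,.26,.35,.37,.39,.41)]); k=np.polyfit(P[:,1],P[:,0],1); print(P.round(4)[:, :2].tolist(),'bar heading',90-np.degrees(np.arctan(k[0])))
for c,H in (((.42,.356),.082),((.44,.283),.100)):
    d=np.hypot(w[...,0]-c[0],w[...,1]-c[1]); n=w[(d<.025)&(abs(w[...,2]-H)<.01)]; print('neck',np.median(n,0),cv2.minAreaRect(n[:,:2].astype(np.float32)))
E
```

```text
clock: 57.65
ee_pos: [0.4661, 0.3306, 0.0666]
orientation: [-0.37, 3.11, 0.004]
contact_force: [14.8, 2.8, -10.4]
gripper_width: -0.0001
grasp_force: 7.5
clock: 58.15
ee_pos: [0.5082, 0.3399, 0.144]
orientation: [0.368, -3.113, 0.005]
contact_force: [0.5, 0.2, 0.6]
gripper_width: -0.0
grasp_force: 0.0
clock: 58.65
ee_pos: [0.5086, 0.3403, 0.2037]
orientation: [0.369, -3.116, 0.003]
contact_force: [0.2, -0.4, -0.4]
gripper_width: 0.0001
grasp_force: 0.0
[[0.4842, 0.2], [0.4789, 0.2198], [0.4733, 0.24], [0.4677, 0.26], [0.4416, 0.3495], [0.4374, 0.3699], [0.4319, 0.3902], [0.4266, 0.41]] bar heading 105.45986926330144
neck [0.42029394 0.35802346 0.08137619] ((0.42032700777053833, 0.35825374722480774), (0.02197292447090149, 0.021828142926096916), 16.162118911743164)
neck [0.44008362 0.28411004 0.0992866 ] ((0.4403174817562103, 0.28353947401046753), (0.021986642852425575, 0.022414138540625572), 15.858458518981934)
```

View pics/wk4.png

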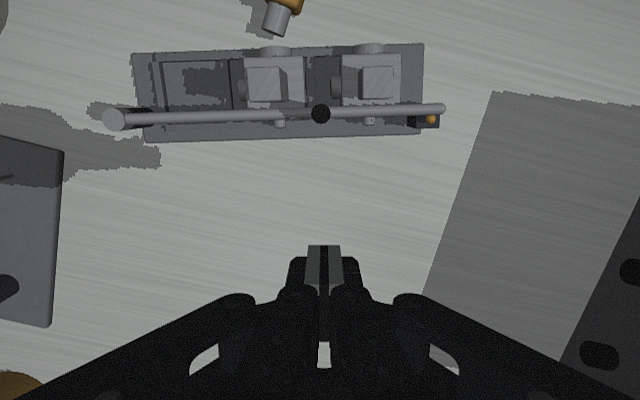

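The bar heading is 105.5°, matching the tray's 105.4°, and the bar lies behind the ball at (431,119). Both bodies are seated and the robot is clear, so I'll hand in.

```bash
python3 -c "
from station import ticket
print(ticket.sign_off())"
```

```text
the job is handed in; nothing more can be done
None
```

Job handed in at about 59 s; the judging result was not shown: the short and middle valve bodies (I found no tall one) each had all three ports shown in order, both stand fully down in their own nests, and the keeper bar clicked shut behind its ball.

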